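Load the forming die and present the solid punch

TASK

Lay the round fibre blank flat and fully home in the round recess of the forming die and let go of it. Then, of the two punches on the stand that look alike, one is solid and one is hollow: lift each in turn clear of the stand to judge its weight, and see that the lighter one ends standing upright in a recess of the stand. Finish holding the heavier punch upright in the gripper, centred over the blank in the die and a few centimetres clear above it; do not put it down or let it go. Do not knock a punch over, and leave the tally counter, the jar, the marker and the bowl alone.

Things in the scene. Friction and masses are not known exactly. Their poses are not given: they have to be found in the camera images.
- blank: Round blank of pressed fibre, plain light brown, a disc 50 mm diameter and 14 mm thick, about 35 g, lying flat on the worktop, loose. Origin: centre of its underside; z up.
- die: Forming die, a fixed steel block 90 x 90 mm and 30 mm high with a round recess in the centre of its top: 53 mm diameter, 6 mm deep, with a small chamfer at its mouth. A seated blank stands 8 mm proud of the die. Origin: centre of the underside; z up.
- die_seat (a point): Centre of the floor of the die's recess (24 mm above the worktop); a seated blank's underside lies here.
- stand: Punch stand, a fixed aluminium plate 76 x 160 x 14 mm (long along its own y) with two round recesses, 51 mm diameter and 5 mm deep, 85 mm apart along y, in each of which a punch stands. Origin: centre of the underside; z up.
- recess_1 (a point): Centre of the floor of the stand's recess at its -y end, 9 mm above the worktop; a standing punch's underside lies here.
- recess_2 (a point): The same for the recess at its +y end.
- punch_1: Steel forming punch, upright, looks exactly like the other punch; the two differ clearly in weight (one solid, 0.58 to 0.75 kg; one hollow, 0.2 to 0.3 kg) and either may be the solid one. Round head 46 mm diameter from 0 to 30 mm height (small chamfer at the foot), above it a plain round stem 29 mm diameter up to 82 mm height, to grip by. Loose. Origin: centre of the underside; z up along its axis.
- punch_2: Steel forming punch, upright, looks exactly like the other punch; the two differ clearly in weight (one solid, 0.58 to 0.75 kg; one hollow, 0.2 to 0.3 kg) and either may be the solid one. Round head 46 mm diameter from 0 to 30 mm height (small chamfer at the foot), above it a plain round stem 29 mm diameter up to 82 mm height, to grip by. Loose. Origin: centre of the underside; z up along its axis.
- sample_jar_3: Jar with screw lid, 54 mm diameter, 67 mm high; bystander, loose, to be left alone. Origin: centre of its underside.
- tally: Round hand tally counter, 50 mm diameter, 23 mm high; bystander, loose, to be left alone. Origin: centre of its underside.
- marker_3: Marker pen, 136 mm long, 16 mm thick, lying; bystander, loose, to be left alone. Origin: centre of its underside.
- bowl_1: Small translucent bowl, 69 mm diameter, 29 mm high; bystander, loose, to be left alone. Origin: centre of its underside.
Things that resemble listed ones, but are neither listed nor needed, are in the scene too. There is more than one size of the blank; the job needs the larger.

How it is judged:
On the way, in this order (a step that is already met when the one before it is completed fails the run):
1. the blank lies flat and fully home in the die's recess, let go (horizontal distance between blank and die_seat below 0.005 m and z of blank in the frame of die_seat between -0.003 and 0.002 m and angle between blank's own z axis and vertical below 0.06 rad and contact force between the fingers and blank below 0.05 N), for 0.2 s.
2. the lighter punch too has been lifted clear of the stand (before or after the heavier one) (((z of punch_1 in the frame of stand above 0.022 m and contact force between punch_1 and stand below 0.05 N and contact force between the fingers and punch_1 above 1 N and contact force between punch_2 and stand above 4 N) or (z of punch_2 in the frame of stand above 0.022 m and contact force between punch_2 and stand below 0.05 N and contact force between the fingers and punch_2 above 1 N and contact force between punch_1 and stand above 4 N))), for 0.2 s.
At the end, for the whole second after the job is handed in: Blank flat on the recess floor (2 mm in height, 5 mm off centre); lighter punch upright, still and untouched in a recess of the stand; heavier punch held still, upright to 0.15 rad, within 15 mm of the die recess axis, underside 8 to 100 mm above the blank, touching neither blank nor die (horizontal distance between blank and die_seat below 0.005 m and z of blank in the frame of die_seat between -0.003 and 0.002 m and angle between blank's own z axis and vertical below 0.06 rad and (((horizontal distance between punch_1 and recess_1 below 0.007 m or horizontal distance between punch_1 and recess_2 below 0.007 m) and z of punch_1 in the frame of stand below 0.012 m and angle between punch_1's own z axis and vertical below 0.08 rad and linear speed of punch_1 below 0.02 m/s and contact force between punch_1 and stand between 1 and 4 N and contact force between each of the arm, the fingers and punch_1 below 0.05 N and horizontal distance between punch_2 and die_seat below 0.015 m and z of punch_2 in the frame of die_seat between 0.022 and 0.115 m and angle between punch_2's own z axis and vertical below 0.15 rad and linear speed of punch_2 below 0.03 m/s and contact force between the fingers and punch_2 above 1 N and contact force between punch_2 and blank below 0.05 N and contact force between punch_2 and die below 0.05 N) or ((horizontal distance between punch_2 and recess_1 below 0.007 m or horizontal distance between punch_2 and recess_2 below 0.007 m) and z of punch_2 in the frame of stand below 0.012 m and angle between punch_2's own z axis and vertical below 0.08 rad and linear speed of punch_2 below 0.02 m/s and contact force between punch_2 and stand between 1 and 4 N and contact force between each of the arm, the fingers and punch_2 below 0.05 N and horizontal distance between punch_1 and die_seat below 0.015 m and z of punch_1 in the frame of die_seat between 0.022 and 0.115 m and angle between punch_1's own z axis and vertical below 0.15 rad and linear speed of punch_1 below 0.03 m/s and contact force between the fingers and punch_1 above 1 N and contact force between punch_1 and blank below 0.05 N and contact force between punch_1 and die below 0.05 N))); the arm keeps its last pose, push and grip.
It fails at once if a punch is knocked over (angle between any of punch_1, punch_2's own z axis and vertical above 0.6 rad).
It fails at once if the tally counter, jar, marker or bowl is moved by more than 25 mm (distance of any of tally, sample_jar_3, marker_3, bowl_1 from where it was at the start of the episode above 0.025 m).
It also fails if it takes over 64 s, if anything falls off the work surface, if the arm or the gripper's body presses on something with over 40 N, if the wrist force passes 120 N, or if a joint passes its speed limit or range.

ROBOT

A 6-joint arm with a two-finger parallel gripper is mounted at the origin on a cart in front of the work surface, level with it; the furniture and walls round the work are solid. World frame = base frame: x ahead of the robot, y to its left, z up, the work surface at z = 0. Lengths are in m, angles in rad, forces in N, time in s.
With the tool pointing down it reaches from about 0.35 to 0.875 m from the base axis. Payload 4.2 kg.
Tool frame: the origin (TCP) lies at the very end of the fingers, on their centre line; the grasp point (between the pads) lies 19 mm behind it; y points along the fingers, z is the direction in which the jaws open and shut, and the axes are right-handed (so a half turn about y gives the same grasp; the last joint's range is limited). The gripper opens to 87 mm and grips with 3 to 60 N. Pads are 19 mm wide; open, the fingers measure 117 mm over their backs; the gripper's body (75 mm by 190 mm) begins 51 mm behind the grasp point.
Start: joints at [-0.892, 0.385, 0.008, 0, -1.194, -0.259], TCP at [0.255, -0.571, 0.223] pointing down, gripper open.
Joint ranges: [-3.14, 3.14], [-1.21, 2.06], [-1.07, 1.41], [-3.16, 2.05], [-2.99, -0.16], [-3.1, 3.1]. Speed limits (rad/s): [2.79, 2.79, 3.14, 3.14, 3.14, 3.14].

INTERFACE

Orientations are given as a unit quaternion [x, y, z, w].
In Python, from bench import observe, imaging, env, models gives the robot as it stands.
- The arm moves only by the tool apply_moves, never from a script. Its argument "steps" is a list of rows, each a list of 7 numbers: the shift along the tool's x, y, z in m, then the turn, a rotation vector about the tool's x, y, z in rad, then the finger opening in m, from 0 to 0.087. A call has exactly 8 rows; each row is the pose to reach, as a shift and turn from the pose commanded when the call began, along the tool's axes at that moment; what a row does not reach only later rows make up. A row lasts 1/12 s, in which the tool goes at most 41.7 mm and 7.16 degrees, less where a joint would pass 70% of its speed; a pose out of reach is approached as far as the arm can. A call with a gripper value outside its range is refused whole. The fingers move at their own pace and stop on an object; "squeeze" is the grip in N (left out, the last holds). Time passes only in rows, so rows that repeat a pose let the fingers close, or fill a call up. It gives the time, the measured TCP pose, the force and the opening at its end, in the units of the state.
- observe(): the state, without advancing time (a new reading comes with each control period).
- imaging.snapshot(name): name is "side" or "top"; returns a dict with "pixels" (480x640x3 uint8, blue, green, red), "depth" (480x640 float32, m along the optical axis (not along the pixel's ray), 0 where there is no reading), "vertical_fov" (degrees; the focal length in pixels is half the picture's height over the tangent of half this angle, whatever the lens; pixels are square), "cx", "cy" (the principal point, pixels), "R" (3x3) and "t" (3): a world point X has camera coordinates R X + t. Camera axes: x right, y down, z forward; pixel columns grow to the right and rows downward; lengths in m; the calibration is good to about 2 mm. A picture is of the moment at which its call begins.
- env.sign_off(): hands the job in, once; it reports no verdict.
Trained networks look in a picture, given as the dict that the camera call returned (one of the last four; its "shot" number tells which), for a name from the list of things; names that differ only in an ending like _2 or _b are one class to them, and where a whole thing is asked for, a point or a joint stands for the part that bears it (a point fixed in the world has none). Each returns a list of dicts, best first, with "conf" (0 to 1); they miss things now and then, are a little off and sometimes report something else, mostly with a low value. They report only what shows in the picture. A call takes as long as a camera call. They do not tell look-alikes from the thing itself.
- models.search_frame(picture, target): "location" ([x, y, z] in m, in the coordinates of the camera as it stood for that picture, good to about 4 mm: the middle of the surface that is visible of it).
- models.outline_of(picture, target): "region" (480x640 bool, what is visible of it).
- models.landmark_of(picture, target): "location" ([x, y, z] in m, in the coordinates of the camera as it stood for that picture, good to about 4 mm: a listed point, or the origin of a listed thing).
The state is a dict: "t": time; "qpos": joint angles; "qvel": joint speeds; "tau": joint torques, N m; "tcp_pos": TCP position; "tcp_rot": TCP orientation; "contact_force": force on the tool from outside, world axes, zero at the start; "ft_torque": the same for the moment, N m; "width": finger opening in m.
Only numpy, scipy, OpenCV 4.12 (cv2) and the standard library are available. Lean on these libraries where they do the work, as an engineer would, in place of code of your own. Each camera call takes 0.05 s, during which the arm holds its last target.

## Working session

There is one attempt and no reset: what is moved stays moved. The work goes in short steps, Python scripts to look and compute and a tool call to move; the robot and the scene stay as the last step left them, time stands still between calls to the robot, and variables do not carry over. Pictures are saved under pics/ and viewed, and the job is handed in when it is done.

Besides the shell and the picture viewer there is one more tool, called after "Request:" as name([rows], argument=value, ...), one row to a line, values as JSON. apply_moves: Moves the arm, as the interface text tells. Its arguments: {"type":"object","properties":{"steps":{"type":"array"},"squeeze":{"type":"number"}},"required":["steps"]}

```bash
mkdir -p pics; cat > h.py <<'E'
import numpy as np, cv2
from bench import observe, imaging, env, models
from scipy.spatial.transform import Rotation as Ro
def K(p):
    f=240/np.tan(np.radians(p["vertical_fov"])/2); return f
def w(p,c): return np.array(p["R"]).T@(np.array(c)-np.array(p["t"]))
def cloud(p):
    f=K(p); d=p["depth"]; v,u=np.mgrid[:480,:640]
    c=np.stack([(u-p["cx"])/f*d,(v-p["cy"])/f*d,d],-1)
    return (c-np.array(p["t"]))@np.array(p["R"])
def proj(p,X):
    c=np.array(p["R"])@np.array(X)+np.array(p["t"]); f=K(p); return c[0]/c[2]*f+p["cx"],c[1]/c[2]*f+p["cy"]
E
python3 - <<'E'
from h import *
s=observe(); print(s)
for n in ["top","side"]:
    p=imaging.snapshot(n); cv2.imwrite(f"pics/{n}0.png",p["pixels"])
    print(n,p["vertical_fov"],w(p,[0,0,0]))
    for k in ["blank","die","die_seat","stand","recess_1","recess_2","punch_1","sample_jar_3","tally","marker_3","bowl_1"]:
        for fn in (models.landmark_of,):
            print(k,[(np.round(w(p,r["location"]),4).tolist(),round(r["conf"],2),[int(a) for a in proj(p,w(p,r["location"]))]) for r in fn(p,k)])
E
```

```text
{'t': 0.0, 'qpos': array([-8.92397275e-01,  3.85540445e-01,  6.63768536e-03, -5.31744202e-04,
       -1.19397408e+00, -2.58601241e-01]), 'qvel': array([-0.00126643, -0.00058925, -0.00211841, -0.00071727,  0.00145846,
       -0.00080864]), 'tau': array([-1.02445891e-03, -3.90659273e+01,  1.87404406e+01,  4.21986312e+00,
        1.10150772e-02, -1.91664330e-04]), 'tcp_pos': array([ 0.25451978, -0.57017537,  0.2214691 ]), 'tcp_rot': array([-0.69086603, -0.14708933,  0.14744181,  0.69233646]), 'contact_force': array([-0.86754417,  0.64282276,  0.92727318]), 'ft_torque': array([-0.00293228,  0.01539795, -0.02987915]), 'width': 0.08709279035274721}
top 45.91347369195102 [0.39991792 0.04286565 1.23187237]
blank [([0.4419, 0.2328, 0.0005], 0.71, [239, 307]), ([0.4607, 0.3198, -0.0008], 0.63, [199, 300])]
die [([0.6335, 0.1835, 0.0021], 0.8, [261, 219])]
die_seat [([0.6337, 0.1855, 0.0249], 0.78, [259, 217])]
stand [([0.5753, 0.3534, -0.0021], 0.88, [184, 248])]
recess_1 [([0.5867, 0.32, 0.0086], 0.87, [198, 242]), ([0.5608, 0.3962, 0.0133], 0.8, [163, 254]), ([0.4423, 0.2336, 0.0001], 0.28, 
[... 773 characters left out ...]
0181], 0.78, [279, 266])]
stand [([0.5787, 0.3555, -0.0009], 0.87, [288, 304]), ([0.6919, 0.2691, -0.0004], 0.32, [250, 285])]
recess_1 [([0.557, 0.3998, 0.0082], 0.58, [293, 310]), ([0.5949, 0.3164, 0.0094], 0.56, [284, 292])]
recess_2 [([0.557, 0.3998, 0.0082], 0.58, [293, 310]), ([0.5949, 0.3164, 0.0094], 0.56, [284, 292])]
punch_1 [([0.592, 0.3166, 0.011], 0.77, [285, 292]), ([0.5581, 0.3979, 0.0092], 0.61, [293, 309])]
sample_jar_3 [([0.4129, -0.3029, 0.0008], 0.87, [375, 220])]
tally [([0.6916, 0.2705, -0.0007], 0.79, [250, 285])]
marker_3 [([0.4872, -0.2273, -0.0011], 0.69, [351, 227]), ([0.4419, 0.232, -0.0027], 0.42, [352, 287])]
bowl_1 [([0.4418, -0.0881, 0.0005], 0.4, [362, 242])]
```

View pics/top0.png

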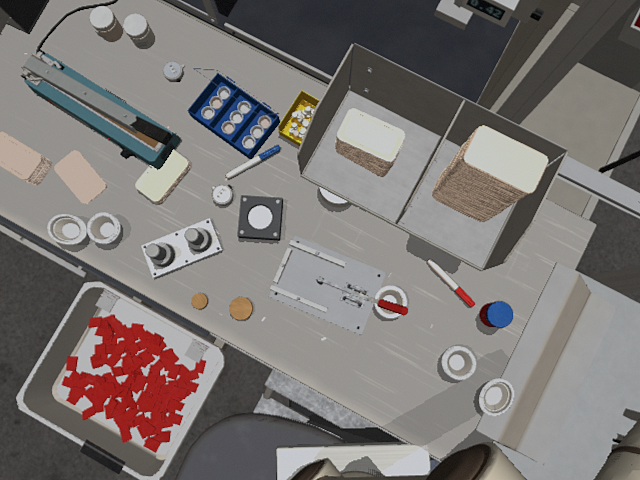

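View pics/side0.png

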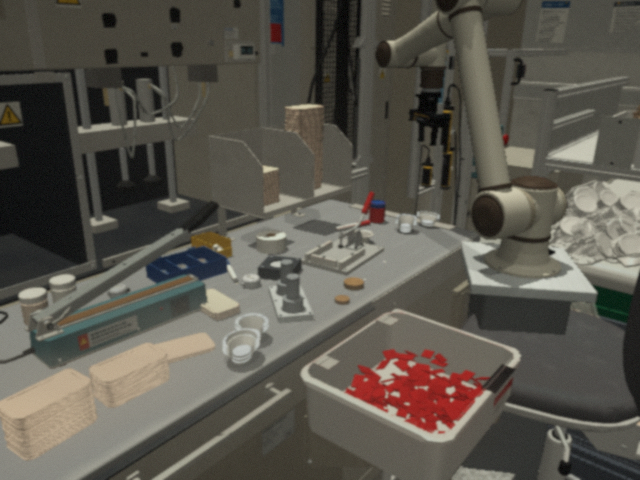

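```bash
python3 - <<'E'
from h import *
p=imaging.snapshot("top"); np.savez("top.npz",pix=p["pixels"],dep=p["depth"]); X=cloud(p)
img=p["pixels"][150:350,100:400]
cv2.imwrite("pics/topz.png",cv2.resize(img,(800,533),interpolation=cv2.INTER_CUBIC))
s=imaging.snapshot("side"); 
cv2.imwrite("pics/sidez.png",cv2.resize(s["pixels"][200:350,220:420],(800,600),interpolation=cv2.INTER_CUBIC))
for q in (p,s):
  Y=cloud(q); ok=q["depth"]>0
  for name,c,r,z0,z1 in [("b1",(.442,.2325),.035,.008,.03),("b2",(.459,.321),.035,.005,.03),("p1",(.588,.319),.022,.065,.12),("p2",(.559,.398),.022,.065,.12),("tal",(.692,.27),.04,.012,.04),("die",(.635,.185),.07,.026,.034)]:
    m=ok&(np.hypot(Y[...,0]-c[0],Y[...,1]-c[1])<r)&(Y[...,2]>z0)&(Y[...,2]<z1)
    P=Y[m]
    if len(P)<4: print(name,len(P)); continue
    cc,rr=cv2.minEnclosingCircle(P[:,:2].astype(np.float32)); 
    print(name,len(P),"mean",P.mean(0).round(4),"med z",np.median(P[:,2]).round(4),"circ",np.round(cc,4),round(rr,4),"mm",P.min(0).round(4),P.max(0).round(4), cv2.minAreaRect(P[:,:2].astype(np.float32)) if name=="die" else "")
E
```

```text
b1 431 mean [0.4414 0.2297 0.0152] med z 0.0152 circ [0.4418 0.2297] 0.025 mm [0.4177 0.2053 0.0083] [0.4649 0.2539 0.0213] 
b2 245 mean [0.4594 0.32   0.0103] med z 0.0104 circ [0.4586 0.3205] 0.0346 mm [0.4249 0.2877 0.0051] [0.4873 0.3548 0.0195] 
p1 195 mean [0.5894 0.3154 0.0892] med z 0.0915 circ [0.5906 0.3173] 0.0149 mm [0.576  0.3033 0.0653] [0.6046 0.3315 0.0997] 
p2 205 mean [0.5595 0.3942 0.0885] med z 0.0909 circ [0.5601 0.3969] 0.0151 mm [0.5465 0.3822 0.0651] [0.5735 0.4118 0.0985] 
tal 350 mean [0.6906 0.2675 0.0223] med z 0.0226 circ [0.6937 0.2704] 0.0269 mm [0.6689 0.2456 0.013 ] [0.7142 0.2928 0.0305] 
die 1298 mean [0.636  0.1846 0.0303] med z 0.0305 circ [0.6364 0.1849] 0.0633 mm [0.5873 0.1372 0.026 ] [0.6855 0.2335 0.034 ] ((0.6360045075416565, 0.18493682146072388), (0.09145740419626236, 0.0913475826382637), 84.24262237548828)
b1 173 mean [0.4422 0.2362 0.0133] med z 0.0137 circ [0.4429 0.2312] 0.0278 mm [0.4187 0.2037 0.0081] [0.4658 0.2568 0.0168] 
b2 105 mean [0.4604 0.3248 0.0097] med z 0.01 circ [0.4626 0.3231] 0.0201 mm [0.4439 0.3048 0.0054] [0.4774 0.3427 0.0129] 
p1 175 mean [0.5892 0.327  0.0813] med z 0.0824 circ [0.5904 0.3191] 0.0182 mm [0.5757 0.3014 0.0653] [0.6039 0.3369 0.0932] 
p2 192 mean [0.5595 0.4067 0.0815] med z 0.0828 circ [0.5604 0.402 ] 0.017 mm [0.5465 0.386  0.065 ] [0.5741 0.4181 0.093 ] 
tal 168 mean [0.6894 0.2782 0.0197] med z 0.021 circ [0.6948 0.2741] 0.0268 mm [0.6682 0.2485 0.012 ] [0.7121 0.2983 0.0257] 
die 331 mean [0.6434 0.1847 0.0296] med z 0.0299 circ [0.6372 0.1853] 0.0629 mm [0.588  0.1349 0.0261] [0.6848 0.236  0.0327] ((0.6363998055458069, 0.18553581833839417), (0.09936704486608505, 0.09122196584939957), 85.27214813232422)
```

The top view shows the larger blank at (241,309) and the smaller one at (199,300). The die is at (261,217), and the stand carries both punches at (160,252) and (197,238). A box with walls stands near (300,170). The tally is at (222,195), or possibly (173,70). Next I'll refine the centres and check obstacle heights.

```bash
python3 - <<'E'
from h import *
p=imaging.snapshot("top"); X=cloud(p); ok=p["depth"]>0
s=observe(); R=Ro.from_quat(s["tcp_rot"]).as_matrix(); print(R.round(3),s["tcp_pos"])
# height grid 5cm, x rows, y cols
xs=np.arange(.3,.95,.05); ys=np.arange(-.6,.6,.05)
print("y",ys.round(2))
for x in xs:
    print(round(x,2),[int(1000*np.max(X[m][:,2])) if (m:=ok&(abs(X[...,0]-x-.025)<.025)&(abs(X[...,1]-y-.025)<.025)).any() else -1 for y in ys])
# recess: depth below die top, circle-fit
m=ok&(np.hypot(X[...,0]-.636,X[...,1]-.185)<.04)&(X[...,2]<.0275)&(X[...,2]>.015)
P=X[m]; print(len(P),P.mean(0),cv2.minEnclosingCircle(P[:,:2].astype(np.float32)))
def circ(mask,c,z,r):
    cs,_=cv2.findContours(mask,cv2.RETR_EXTERNAL,cv2.CHAIN_APPROX_NONE); k=max(cs,key=cv2.contourArea)[:,0].astype(float)
    f=K(p); d=np.stack([(k[:,0]-p["cx"])/f,(k[:,1]-p["cy"])/f,np.ones(len(k))],1)@np.array(p["R"]); o=w(p,[0,0,0])
    W=(o+d*((z-o[2])/d[:,2])[:,None])[:,:2]
    A=np.c_[2*W,np.ones(len(W))]; sol=np.linalg.lstsq(A,(W**2).sum(1),rcond=None)[0]
    return sol[:2].round(4),np.sqrt(sol[2]+sol[:2]@sol[:2]).round(4)
g=cv2.cvtColor(p["pixels"],cv2.COLOR_BGR2GRAY)
roi=np.zeros_like(g); cv2.circle(roi,(260,217),18,255,-1)
mk=cv2.bitwise_and(((g>150)*255).astype(np.uint8),roi); print("recess",circ(mk,None,.03,0),circ(mk,None,.024,0))
for t in ("blank",):
  for r in models.outline_of(p,t): 
    mm=r["region"].astype(np.uint8)*255; print(r["conf"],circ(mm,None,.014,0),mm.sum()/255)
sat=cv2.cvtColor(p["pixels"],cv2.COLOR_BGR2HSV)[...,1]
roi=np.zeros_like(g); cv2.circle(roi,(241,309),20,255,-1)
print("blankhsv",circ(cv2.bitwise_and(((sat>90)*255).astype(np.uint8),roi),None,.012,0))
E
```

```text
[[ 0.913 -0.    -0.408]
 [ 0.408  0.     0.913]
 [-0.    -1.     0.   ]] [ 0.25473795 -0.57069774  0.22253056]
y [-0.6  -0.55 -0.5  -0.45 -0.4  -0.35 -0.3  -0.25 -0.2  -0.15 -0.1  -0.05
  0.    0.05  0.1   0.15  0.2   0.25  0.3   0.35  0.4   0.45  0.5   0.55]
0.3 [-93, -87, -32, 5, 10, 10, 50, 53, 54, 10, 9, 8, 8, 8, 8, 7, 5, -25, -20, -24, -69, -76, -74, -64]
0.35 [-91, -57, -4, 11, 10, 71, 73, 45, 8, 7, 7, 19, 15, 8, 7, 8, 7, 9, 4, -24, -69, -70, -68, -70]
0.4 [-82, -24, 7, 11, 9, 74, 74, 16, 7, 158, 160, 95, 40, 41, 21, 9, 22, 18, 18, 7, -6, -29, -23, -65]
0.45 [-68, 0, 9, 9, 8, 6, 259, 23, 12, 34, 89, 90, 80, 81, 42, 40, 20, 13, 16, 7, 9, 6, -9, -20]
0.5 [-112, 9, 9, 10, 8, 7, 308, 137, 137, 8, 19, 20, 40, 40, 45, 39, 8, 8, 20, 95, 90, 8, 8, 4]
0.55 [-1, 8, 8, 7, 6, 320, 382, 167, 136, 137, 266, 8, 37, 44, 40, 37, 36, 47, 98, 98, 99, 47, 47, 53]
0.6 [69, 7, 11, 7, -1, 380, 382, 382, 382, 317, 270, 138, 134, 7, 37, 37, 37, 42, 96, 21, 9, 49, 48, 52]
0.65 [70, 220, 68, 4, 322, 379, 382, 383, 384, 319, 220, 128, 137, 249, 36, 37, 38, 30, 8, 23, 24, 9, 44, 46]
0.7 [-59, 219, 70, 67, 
[... 275 characters left out ...]
2, 81, 149, 151, 52, 48, 197, 192, 175, 155, 66]
0.85 [-56, -56, -57, -56, -59, 370, 417, -1, -1, -1, 318, 320, 319, 54, 74, 55, 154, 151, 51, 8, 68, 165, 158, 140]
0.9 [191, 306, -56, -59, -56, 328, 20, 18, 17, -1, -1, 39, 41, 54, 9, 54, 56, 152, 146, 8, 9, 67, 139, 137]
392 [0.63719087 0.18492951 0.02502262] ((0.636235237121582, 0.18466441333293915), 0.03978678584098816)
recess (array([0.6352, 0.1843]), np.float64(0.0246)) (array([0.6364, 0.1851]), np.float64(0.0247))
0.8 (array([0.4413, 0.229 ]), np.float64(0.025)) 466.0
0.61 (array([0.4599, 0.3194]), np.float64(0.0168)) 216.0
0.47 (array([ 0.4865, -0.2243]), np.float64(0.0431)) 432.0
blankhsv (array([0.441 , 0.2292]), np.float64(0.0239))
```

View pics/topz.png

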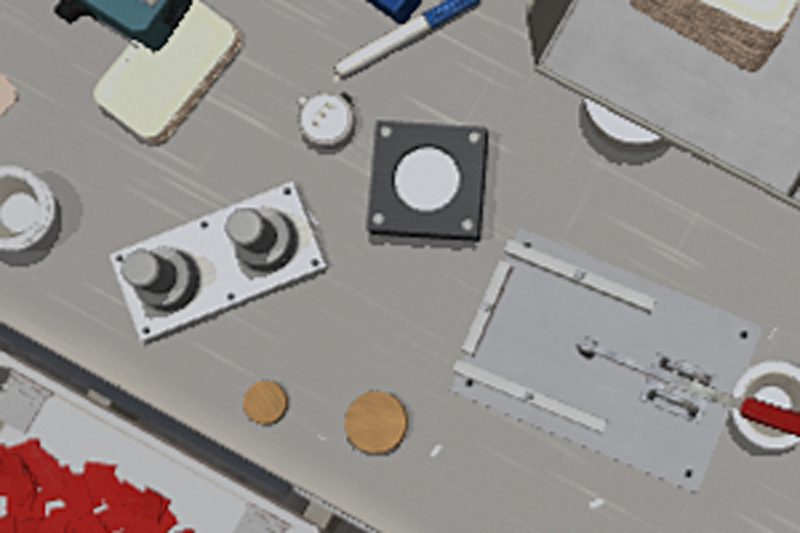

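```bash
cat > cmd.py <<'E'
import sys,json,os,numpy as np
F="cmd.json"
S=json.load(open(F)) if os.path.exists(F) else dict(p=[.255,-.571,.223],th=float(np.arctan2(.913,-.408)))
def R(t): c,s=np.cos(t),np.sin(t); return np.array([[s,0,c],[-c,0,s],[0,-1,0]])
# done: apply executed last row (dx dy dz ry); then 'to' x y z thdeg prints shift
a=sys.argv[1:]
while a:
    v=list(map(float,a[1:5]))
    if a[0]=="done":
        S["p"]=(np.array(S["p"])+R(S["th"])@np.array(v[:3])).tolist(); S["th"]-=v[3]; json.dump(S,open(F,"w"))
    else:
        print("shift",(R(S["th"]).T@(np.array(v[:3])-S["p"])).round(4),"ry",round(S["th"]-np.radians(v[3]),4))
    a=a[5:]
print("cmd",np.round(S["p"],4),"th",np.degrees(S["th"]).round(2))
E
python3 cmd.py to .317 -.304 .223 143 to .441 .229 .223 200.6
```

```text
shift [0.1655 0.     0.2185] ry -0.5048
shift [0.4962 0.     0.6545] ry -1.5101
cmd [ 0.255 -0.571  0.223] th 114.08
```

Request:
apply_moves([
  [0.02,0,0.027,0,-0.063,0,0.087],
  [0.04,0,0.054,0,-0.126,0,0.087],
  [0.06,0,0.081,0,-0.189,0,0.087],
  [0.08,0,0.108,0,-0.252,0,0.087],
  [0.1,0,0.135,0,-0.315,0,0.087],
  [0.12,0,0.162,0,-0.378,0,0.087],
  [0.14,0,0.19,0,-0.441,0,0.087],
  [0.16,0,0.218,0,-0.504,0,0.087],
], squeeze=20)

```text
t: 2.07
tcp_pos: [0.312, -0.305, 0.2227]
tcp_rot: [0.633, 0.316, -0.316, -0.632]
contact_force: [0.6, -0.1, 0.4]
width: 0.0871
```

```bash
python3 cmd.py done .16 0 .218 -.504 to .378 -.04 .223 172 to .441 .229 .223 200.6; python3 -c "
from h import *
s=observe();print(s['t'],s['tcp_pos'],s['tcp_rot'],s['qpos'])"
```

```text
shift [0.2525 0.     0.1081] ry -0.5069
shift [0.5052 0.     0.2199] ry -1.0061
cmd [ 0.3121 -0.3067  0.223 ] th 142.96
2.0667 [ 0.31204144 -0.30500254  0.22273133] [ 0.63278213  0.31612317 -0.31582835 -0.63238071] [-3.99002951e-01  5.66740738e-02 -4.25009916e-01  5.96264054e-05
 -1.08840997e+00 -2.45322563e-01]
```

Request:
apply_moves([
  [0.0315,0,0.0135,0,-0.063,0,0.087],
  [0.063,0,0.027,0,-0.126,0,0.087],
  [0.0945,0,0.0405,0,-0.189,0,0.087],
  [0.126,0,0.054,0,-0.252,0,0.087],
  [0.1575,0,0.0675,0,-0.315,0,0.087],
  [0.189,0,0.081,0,-0.378,0,0.087],
  [0.2205,0,0.0945,0,-0.441,0,0.087],
  [0.252,0,0.108,0,-0.504,0,0.087],
])

```text
t: 2.73
tcp_pos: [0.3778, -0.0385, 0.2231]
tcp_rot: [0.534, 0.464, -0.463, -0.533]
contact_force: [1.6, -0.1, -0.6]
width: 0.0872
```

```bash
python3 cmd.py done .252 0 .108 -.504 to .441 .229 .1 200.6; python3 -c "
from h import *
s=observe();print(s['t'],s['tcp_pos'],s['tcp_rot'],s['qpos'])"
```

```text
shift [ 0.2757  0.123  -0.0243] ry -0.5021
cmd [ 0.3777 -0.0405  0.223 ] th 171.83
2.7333 [ 0.37775297 -0.03854601  0.22306134] [ 0.53386538  0.464413   -0.46345445 -0.53340256] [ 3.32775183e-01 -5.30369455e-02 -5.34160759e-01  1.13699514e-04
 -1.08817055e+00 -4.72341534e-01]
```

Request:
apply_moves([
  [0.0345,0,-0.003,0,-0.063,0,0.087],
  [0.069,0,-0.006,0,-0.126,0,0.087],
  [0.1035,0,-0.009,0,-0.189,0,0.087],
  [0.138,0.01,-0.012,0,-0.252,0,0.087],
  [0.1725,0.03,-0.015,0,-0.315,0,0.087],
  [0.207,0.05,-0.018,0,-0.378,0,0.087],
  [0.2415,0.07,-0.021,0,-0.441,0,0.087],
  [0.276,0.09,-0.024,0,-0.502,0,0.087],
])

```text
t: 3.4
tcp_pos: [0.441, 0.2314, 0.132]
tcp_rot: [0.402, 0.582, -0.582, -0.402]
contact_force: [0.4, -0.2, 0.2]
width: 0.0868
```

```bash
python3 cmd.py done .276 .09 -.024 -.502 to .4413 .2295 .0075 200.6; python3 - <<'E'
from h import *
s=observe();print(s['t'],s['tcp_pos'],s['tcp_rot'],s['qpos'])
p=imaging.snapshot("top");cv2.imwrite("pics/t1.png",cv2.resize(p["pixels"][200:400,120:400],(800,571)))
q=imaging.snapshot("side");cv2.imwrite("pics/s1.png",cv2.resize(q["pixels"][180:360,240:480],(800,600)))
E
```

```text
shift [-0.      0.1255 -0.0006] ry -0.0001
cmd [0.4407 0.2293 0.133 ] th 200.6
3.4 [0.44095894 0.23138217 0.13196318] [ 0.40173094  0.58231836 -0.58163386 -0.40152166] [ 8.10000042e-01  2.60679330e-01 -4.27849436e-01  1.83049222e-04
 -8.81265205e-01 -4.47432220e-01]
```

View pics/s1.png

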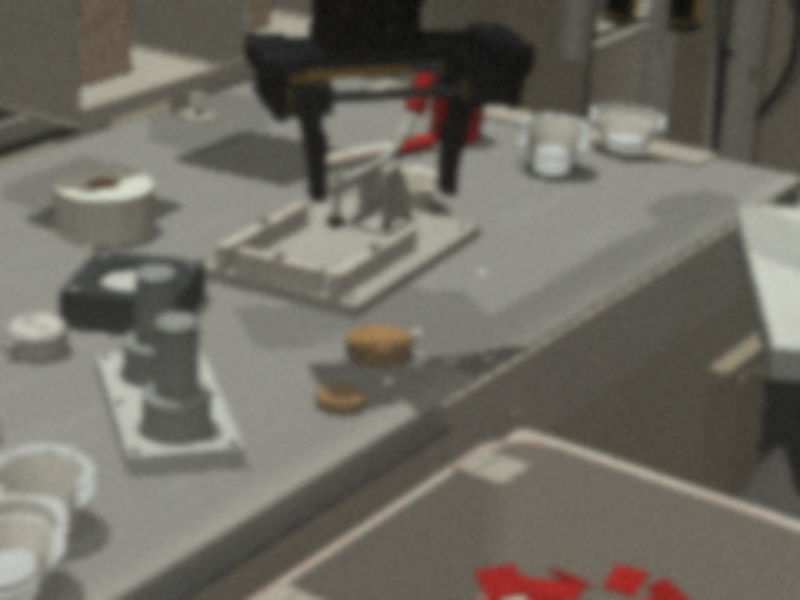

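View pics/t1.png

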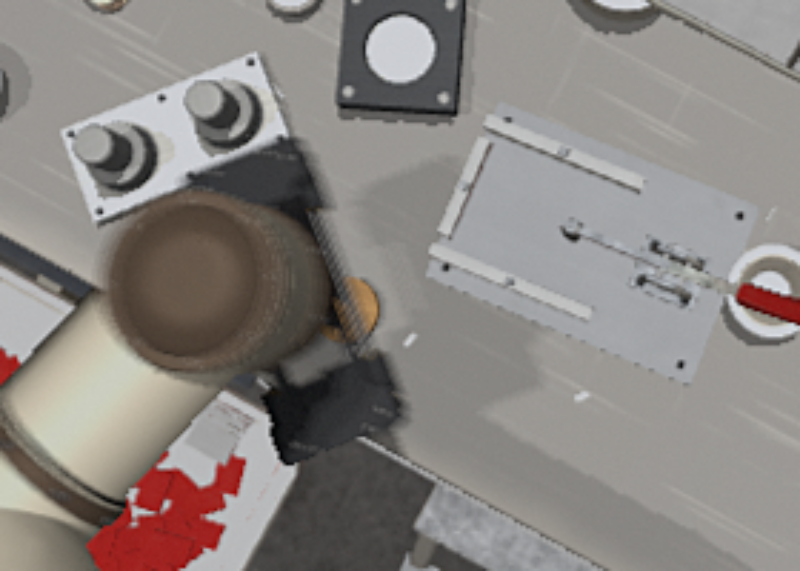

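Request:
apply_moves([
  [0,0.02,0,0,0,0,0.087],
  [0,0.045,0,0,0,0,0.087],
  [0,0.07,0,0,0,0,0.087],
  [0,0.09,0,0,0,0,0.087],
  [0,0.1,0,0,0,0,0.087],
  [0,0.1,0,0,0,0,0.087],
  [0,0.1,0,0,0,0,0.087],
  [0,0.1,0,0,0,0,0.087],
])

```text
t: 4.17
tcp_pos: [0.4416, 0.23, 0.0337]
tcp_rot: [0.403, 0.582, -0.581, -0.402]
contact_force: [-0.3, -0.9, -0.1]
width: 0.0868
```

```bash
python3 cmd.py done 0 .1 0 0 to .4413 .2295 .0075 200.6; python3 - <<'E'
from h import *
s=observe();print(s['t'],s['tcp_pos'],s['tcp_rot'])
q=imaging.snapshot("side");cv2.imwrite("pics/s2.png",cv2.resize(q["pixels"][240:330,300:420],(800,600)))
for d in (-.05,.05):
    th=np.radians(200.6); c=np.array(s['tcp_pos'])+d*np.array([np.cos(th),np.sin(th),0])
    print("finger tips px",proj(q,c), "zoomed", (np.array(proj(q,c))-[300,240])*800/120)
Y=cloud(q); 
for z in (.035,.05):
  m=(q["depth"]>0)&(abs(Y[...,2]-z)<.006)&(np.hypot(Y[...,0]-.441,Y[...,1]-.229)<.09)
  P=Y[m]; u=(P[:,:2]-[.441,.229])@[np.cos(th),np.sin(th)]; print(z,len(P),np.sort(u).round(3), P[:,1].max())
E
```

```text
shift [-0.      0.0255 -0.0006] ry -0.0001
cmd [0.4407 0.2293 0.033 ] th 200.6
4.1667 [0.44156134 0.22995118 0.03365661] [ 0.40289456  0.58198191 -0.580518   -0.4024573 ]
finger tips px (np.float64(333.45821259398133), np.float64(274.9450858861331)) zoomed [223.05475063 232.96723924]
finger tips px (np.float64(372.92757627601685), np.float64(272.0526767717929)) zoomed [486.18384184 213.68451181]
0.035 56 [-0.056 -0.056 -0.055 -0.055 -0.054 -0.054 -0.054 -0.054 -0.053 -0.051
 -0.05  -0.05  -0.05  -0.048 -0.047 -0.046 -0.021 -0.02  -0.02  -0.018
 -0.017 -0.017 -0.017 -0.016 -0.016 -0.015 -0.013 -0.013 -0.012 -0.012
 -0.01  -0.01  -0.01  -0.01  -0.008 -0.007 -0.006 -0.006 -0.005 -0.003
 -0.003  0.04   0.04   0.041  0.041  0.041  0.042  0.042  0.042  0.043
  0.044  0.045  0.046  0.047  0.047  0.049] 0.26256329739332895
0.05 51 [-0.055 -0.055 -0.055 -0.054 -0.054 -0.054 -0.054 -0.054 -0.053 -0.053
 -0.053 -0.053 -0.052 -0.051 -0.051 -0.05  -0.048 -0.048 -0.047 -0.047
 -0.047  0.04   0.04   0.04   0.041  0.041  0.041  0.041  0.041  0.041
  0.041  0.042  0.042  0.042  0.043  0.044  0.044  0.044  0.045  0.045
  0.045  0.046  0.047  0.047  0.047  0.048  0.048  0.049  0.049  0.05
  0.05 ] 0.26271655412675154
```

View pics/s2.png

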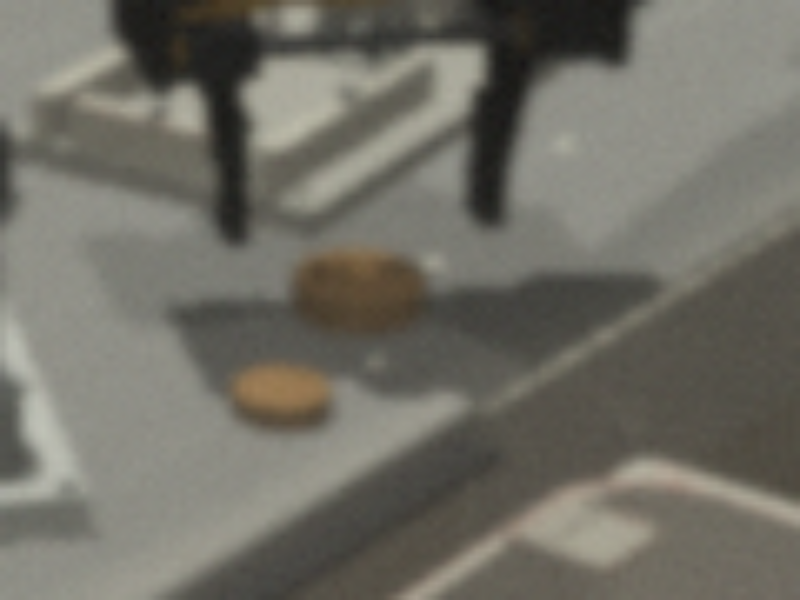

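Request:
apply_moves([
  [0,0.015,0,0,0,0,0.087],
  [0,0.025,0,0,0,0,0.087],
  [0,0.025,0,0,0,0,0.087],
  [0,0.025,0,0,0,0,0.06],
  [0,0.025,0,0,0,0,0.04],
  [0,0.025,0,0,0,0,0.04],
  [0,0.025,0,0,0,0,0.04],
  [0,0.025,0,0,0,0,0.04],
], squeeze=15)

```text
t: 4.88
tcp_pos: [0.4411, 0.2298, 0.0081]
tcp_rot: [0.403, 0.582, -0.581, -0.403]
contact_force: [0.5, 0.5, -0.3]
width: 0.0615
```

```bash
python3 cmd.py done 0 .025 0 0; python3 - <<'E'
from h import *
s=observe();print(s['t'],s['tcp_pos'],s['contact_force'],s['width'])
q=imaging.snapshot("side");cv2.imwrite("pics/s3.png",cv2.resize(q["pixels"][240:330,300:420],(800,600)))
E
```

```text
cmd [0.4407 0.2293 0.008 ] th 200.6
4.8833 [0.44108605 0.22977458 0.00810762] [ 0.53424408  0.53815246 -0.30478472] 0.061455281345079216
```

View pics/s3.png

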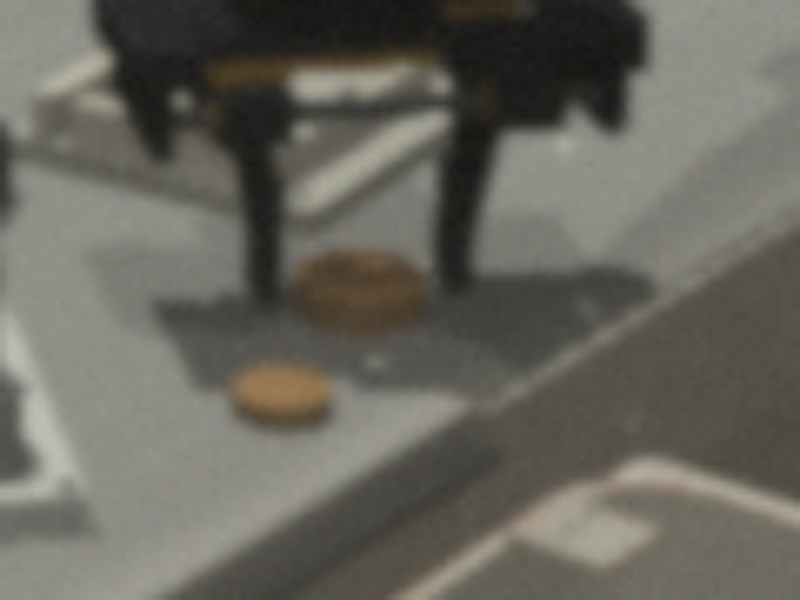

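Request:
apply_moves([
  [0,0,0,0,0,0,0.04],
  [0,0,0,0,0,0,0.04],
  [0,0,0,0,0,0,0.04],
  [0,0,0,0,0,0,0.04],
  [0,0,0,0,0,0,0.04],
  [0,0,0,0,0,0,0.04],
  [0,-0.002,0,0,0,0,0.04],
  [0,-0.004,0,0,0,0,0.04],
])

```text
t: 5.6
tcp_pos: [0.4406, 0.2293, 0.0113]
tcp_rot: [-0.403, -0.581, 0.581, 0.403]
contact_force: [0.4, 0.1, 0.2]
width: 0.0496
```

```bash
python3 cmd.py done 0 -.004 0 0 to .636 .1848 .1 200.6
```

```text
shift [-0.1104 -0.088  -0.1672] ry -0.0001
cmd [0.4407 0.2293 0.012 ] th 200.6
```

Request:
apply_moves([
  [0,-0.02,0,0,0,0,0.04],
  [0,-0.045,0,0,0,0,0.04],
  [-0.018,-0.07,-0.027,0,0,0,0.04],
  [-0.037,-0.088,-0.056,0,0,0,0.04],
  [-0.056,-0.088,-0.085,0,0,0,0.04],
  [-0.075,-0.088,-0.114,0,0,0,0.04],
  [-0.093,-0.088,-0.142,0,0,0,0.04],
  [-0.11,-0.088,-0.167,0,0,0,0.04],
])

```text
t: 6.27
tcp_pos: [0.6375, 0.1845, 0.0993]
tcp_rot: [0.403, 0.581, -0.581, -0.403]
contact_force: [-0.0, 1.4, -0.4]
width: 0.0496
```

```bash
python3 cmd.py done -.11 -.088 -.167 0; python3 - <<'E'
from h import *
s=observe();print(s['t'],s['tcp_pos'],s['contact_force'],s['width'])
q=imaging.snapshot("side");cv2.imwrite("pics/s4.png",cv2.resize(q["pixels"][200:320,220:380],(800,600)))
p=imaging.snapshot("top");cv2.imwrite("pics/t4.png",cv2.resize(p["pixels"][130:290,140:360],(800,582)))
E
```

```text
cmd [0.6357 0.1851 0.1   ] th 200.6
6.2667 [0.63745622 0.18447938 0.09934696] [-0.02115191  1.38025666 -0.41343764] 0.04961123122777431
```

View pics/s4.png

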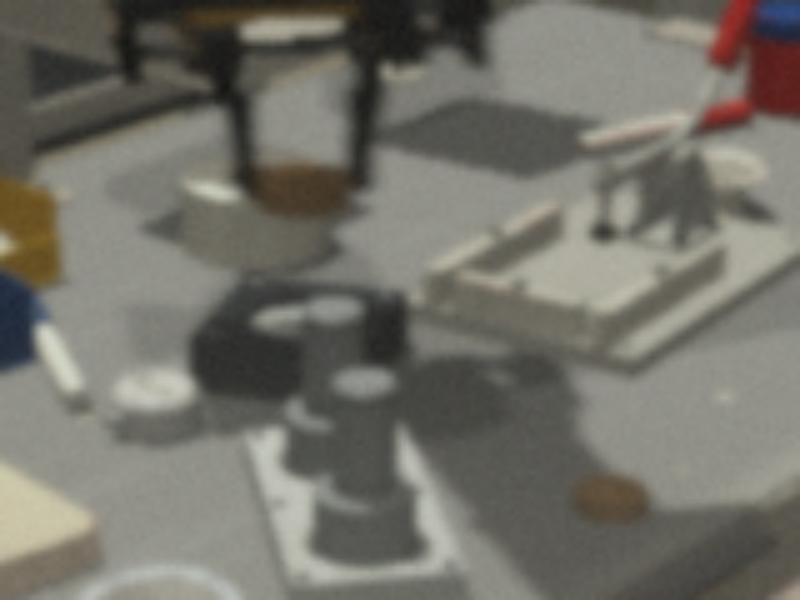

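View pics/t4.png

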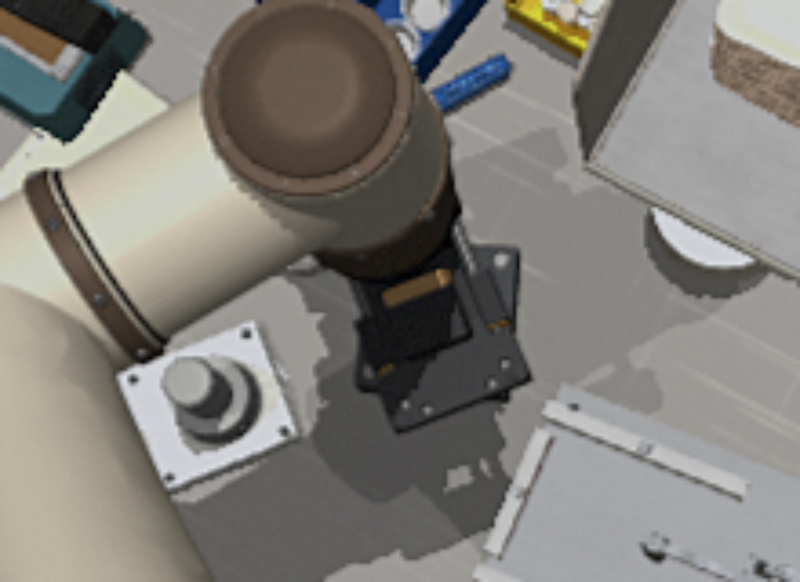

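Request:
apply_moves([
  [0,0.02,0,0,0,0,0.04],
  [0,0.04,0,0,0,0,0.04],
  [0,0.055,0,0,0,0,0.04],
  [0,0.0585,0,0,0,0,0.04],
  [0,0.0585,0,0,0,0,0.04],
  [0,0.0585,0,0,0,0,0.04],
  [0,0.0585,0,0,0,0,0.04],
  [0,0.0585,0,0,0,0,0.04],
])

```text
t: 7.03
tcp_pos: [0.6365, 0.1857, 0.0425]
tcp_rot: [0.403, 0.582, -0.581, -0.402]
contact_force: [-0.1, 0.3, -0.2]
width: 0.049
```

```bash
python3 cmd.py done 0 .0585 0 0; python3 - <<'E'
from h import *
s=observe();print(s['t'],s['tcp_pos'],s['contact_force'],s['width'])
q=imaging.snapshot("side");cv2.imwrite("pics/s5.png",cv2.resize(q["pixels"][225:300,240:340],(800,600),interpolation=cv2.INTER_CUBIC))
z=8
for X in ([.6357,.1851,.0465],[.6357,.1851,.0325]):print((np.array(proj(q,X))-[240,225])*8)
for t in ("blank","die"):
  print([(w(q,r["location"]).round(4),r["conf"]) for r in models.landmark_of(q,t)])
E
```

```text
cmd [0.6357 0.1851 0.0415] th 200.6
7.0333 [0.63650228 0.18571011 0.0424876 ] [-0.12523825  0.26991133 -0.20900394] 0.04904712403952298
[316.02654219 252.70965722]
[316.50256036 293.19381534]
[(array([0.6365, 0.1877, 0.0335]), 0.52), (array([0.4576, 0.3187, 0.001 ]), 0.47)]
[(array([ 0.6362,  0.1881, -0.0049]), 0.72)]
```

View pics/s5.png

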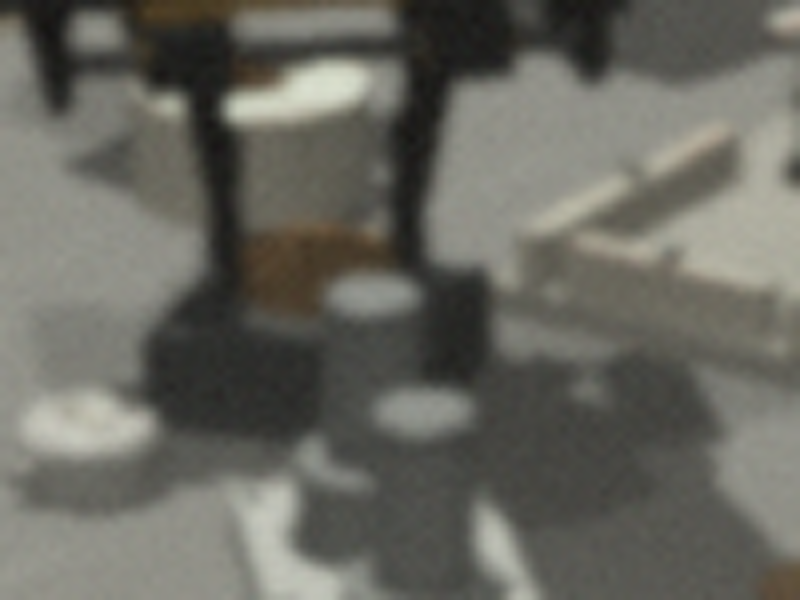

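Request:
apply_moves([
  [0,0.0015,0,0,0,0,0.04],
  [0,0.003,0,0,0,0,0.04],
  [0,0.0045,0,0,0,0,0.04],
  [0,0.006,0,0,0,0,0.04],
  [0,0.007,0,0,0,0,0.04],
  [0,0.007,0,0,0,0,0.04],
  [0,0.007,0,0,0,0,0.04],
  [0,0.007,0,0,0,0,0.04],
], squeeze=8)

```text
t: 7.85
tcp_pos: [0.6359, 0.1852, 0.034]
tcp_rot: [-0.403, -0.581, 0.581, 0.403]
contact_force: [-0.4, -0.6, -0.2]
width: 0.0496
```

```bash
python3 cmd.py done 0 .007 0 0; python3 - <<'E'
from h import *
s=observe();print(s['t'],s['tcp_pos'],s['contact_force'],s['ft_torque'],s['width'])
E
```

```text
cmd [0.6357 0.1851 0.0345] th 200.6
7.85 [0.63585959 0.18520875 0.03404317] [-0.41814773 -0.64391059 -0.15211137] [0.09206115 0.1038014  0.06935979] 0.04955002772035677
```

Request:
apply_moves([
  [0,0.001,0,0,0,0,0.04],
  [0,0.002,0,0,0,0,0.04],
  [0,0.002,0,0,0,0,0.04],
  [0,0.002,0,0,0,0,0.055],
  [0,0.002,0,0,0,0,0.07],
  [0,0.002,0,0,0,0,0.087],
  [0,0.002,0,0,0,0,0.087],
  [0,0.002,0,0,0,0,0.087],
])

```text
t: 8.52
tcp_pos: [0.6359, 0.1852, 0.0321]
tcp_rot: [0.403, 0.581, -0.581, -0.403]
contact_force: [-0.8, 0.6, -0.0]
width: 0.0742
```

Request:
apply_moves([
  [0,0,0,0,0,0,0.087],
  [0,-0.02,0,0,0,0,0.087],
  [0,-0.05,0,0,0,0,0.087],
  [0,-0.08,0,0,0,0,0.087],
  [0,-0.11,0,0,0,0,0.087],
  [0,-0.13,0,0,0,0,0.087],
  [0,-0.13,0,0,0,0,0.087],
  [0,-0.13,0,0,0,0,0.087],
])

```text
t: 9.18
tcp_pos: [0.6363, 0.1856, 0.1638]
tcp_rot: [0.403, 0.582, -0.58, -0.402]
contact_force: [0.1, 0.5, -0.6]
width: 0.0873
```

```bash
python3 cmd.py done 0 .002 0 0 done 0 -.13 0 0 to .5604 .3965 .1625 200.6 to .5905 .3175 .1625 200.6; python3 - <<'E'
from h import *
s=observe();print(s['t'],s['tcp_pos'],s['contact_force'],s['width'])
q=imaging.snapshot("side");cv2.imwrite("pics/s6.png",cv2.resize(q["pixels"][225:300,240:340],(800,600),interpolation=cv2.INTER_CUBIC))
p=imaging.snapshot("top");cv2.imwrite("pics/t6.png",cv2.resize(p["pixels"][130:290,140:360],(800,582)))
Y=cloud(q);b=q["pixels"].astype(int)
m=(q["depth"]>0)&(np.hypot(Y[...,0]-.636,Y[...,1]-.186)<.035)&(b[...,2]-b[...,0]>25)
P=Y[m];print(len(P),P.max(0),P.min(0),np.median(P[:,2]))
top=P[P[:,2]>.035]; print(top.mean(0),np.linalg.lstsq(np.c_[top[:,:2]-[.636,.186],np.ones(len(top))],top[:,2],rcond=None)[0])
print([(w(q,r["location"]).round(4),r["conf"]) for r in models.landmark_of(q,"blank")])
E
```

```text
shift [ 0.2244 -0.     -0.0039] ry -0.0001
shift [ 0.1399 -0.     -0.0042] ry -0.0001
cmd [0.6357 0.1851 0.1625] th 200.6
9.1833 [0.63633951 0.18556054 0.16376615] [ 0.12855599  0.52099265 -0.57659567] 0.08727981057272473
145 [0.66072912 0.21772625 0.52988962] [0.61913937 0.16215364 0.03020519] 0.038802084751188744
[0.63981141 0.19624092 0.14674776] [-4.56906188  6.06258657  0.10207586]
[(array([0.4582, 0.3247, 0.0048]), 0.55), (array([0.6327, 0.1888, 0.0198]), 0.45), (array([ 0.6939,  0.2682, -0.0011]), 0.2)]
```

View pics/s6.png

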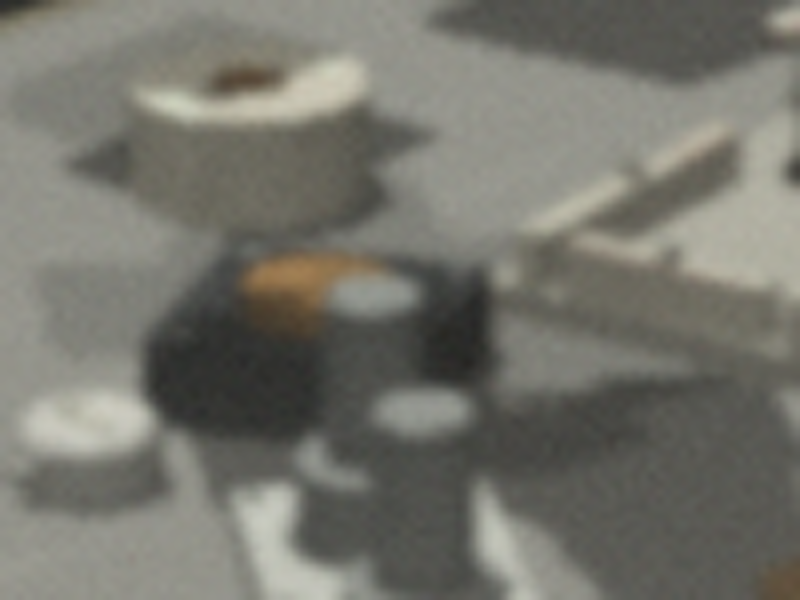

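View pics/t6.png

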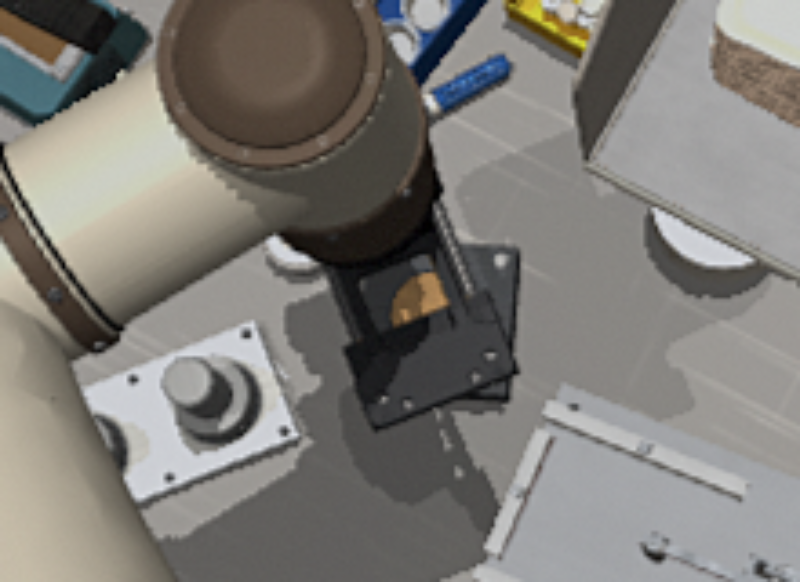

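```bash
python3 - <<'E'
from h import *
for n in ("side","top"):
  q=imaging.snapshot(n)
  Y=cloud(q);b=q["pixels"].astype(int)
  m=(q["depth"]>0)&(np.hypot(Y[...,0]-.636,Y[...,1]-.186)<.035)&(b[...,2]-b[...,0]>35)&(Y[...,2]<.06)
  P=Y[m];print(n,len(P),np.sort(P[:,2]).round(3)[::5])
  d=(q["depth"]>0)&(abs(Y[...,0]-.636)<.05)&(abs(Y[...,1]-.186)<.05)&(abs(Y[...,2]-.03)<.004)&(b[...,2]-b[...,0]<10); print("die z",np.median(Y[d][:,2]))
  c=P[P[:,2]>np.median(P[:,2])-.002]; A=np.c_[c[:,:2]-[.636,.186],np.ones(len(c))]; print(np.linalg.lstsq(A,c[:,2],rcond=None)[0],P.min(0),P.max(0))
E
```

```text
side 71 [0.036 0.037 0.037 0.037 0.038 0.038 0.038 0.038 0.039 0.039 0.039 0.039
 0.039 0.04  0.041]
die z 0.029874908796258443
[-0.00868305 -0.00096721  0.03843642] [0.62127116 0.16323888 0.03587832] [0.65872534 0.21233105 0.04093474]
top 141 [0.033 0.035 0.035 0.036 0.036 0.036 0.037 0.037 0.037 0.038 0.038 0.038
 0.039 0.039 0.039 0.039 0.039 0.04  0.04  0.04  0.04  0.04  0.041 0.041
 0.041 0.042 0.043 0.043 0.045]
die z 0.03097106627719027
[-0.0148826  -0.01129971  0.04003796] [0.62975197 0.17787241 0.03303419] [0.6595314  0.20875289 0.04473303]
```

```bash
python3 - <<'E'
from h import *
q=imaging.snapshot("side");cv2.imwrite("pics/s7.png",q["pixels"])
p=imaging.snapshot("top")
Y=cloud(q)
# robot points near cutter region: print height map from side, fine, min height of arm parts above .2 m
for n,c in (("side",q),("top",p)):
  X=cloud(c); ok=c["depth"]>0
  print(n)
  ys=np.arange(.1,.65,.05)
  for x in np.arange(.4,.95,.05):
    row=[]
    for y in ys:
      m=ok&(abs(X[...,0]-x-.025)<.025)&(abs(X[...,1]-y-.025)<.025)
      z=X[m][:,2]; row.append("%4d/%4d"%(z.min()*1000 if len(z) else -1,z.max()*1000 if len(z) else -1))
    print(round(x,2),row)
E
```

```text
side
0.4 ['  -3/  26', '-665/   2', '-626/ 610', '-571/ 602', ' -65/ 546', '-143/   2', '-153/  -6', '-147/ -31', '-286/ -26', '-265/ -69', '-157/ -26']
0.45 ['  -2/  41', '  -3/  36', '-595/   3', '-582/ 576', '-543/ 548', ' -66/ 489', ' -64/   3', '-309/   3', '-320/ -11', '-158/ -25', '-156/ -27']
0.5 ['  -4/  40', '  -3/ 274', '  -4/   3', '  -2/ 543', '-513/ 540', '-501/ 509', '-455/  90', '-326/   3', '-329/   3', '-143/   2', ' -67/ -53']
0.55 ['  -3/ 274', '  -3/ 519', '  -2/ 517', '  -3/ 512', '   9/ 515', '   9/ 507', '-444/  93', '-414/  42', '-374/  43', '-143/  48', '-144/  46']
0.6 ['  27/ 272', '  28/ 529', '  -1/ 527', '  -2/ 506', '  -3/ 503', '  -2/  16', '  -2/   3', '  -1/  43', '-367/  43', '-329/  48', '-145/  48']
0.65 ['   0/  32', '  -1/ 528', '  -2/ 525', '  -2/ 272', '  -2/   2', '  -2/  21', '  -2/  21', '  -2/   2', '  -2/  42', '-297/  44', '-287/  46']
0.7 ['  -2/   3', '  -2/ 273', '  -3/ 273', '  -2/ 273', '  -3/ 229', '   0/ 225', '  -1/  21', '  -2/  20', '  -2/  12', '  -1/  11', '  -1/  12']
0.75 ['  -3/   3', '  -2/  46', '  -2/  47', '  -2/   4'
[... 1474 characters left out ...]
', '  -1/  -1', ' 215/ 233', ' 218/ 218', '  -1/  -1', '  -4/   4', '  -5/  16', '   1/  15', '  -4/  16']
0.75 ['  -5/  21', '  -5/  51', '  16/  17', '  -1/  -1', ' 214/ 231', '   9/ 224', '  -2/ 191', '  -4/  67', '  -5/   8', '  -5/  17', '  -5/  16']
0.8 ['  -6/  82', '  -4/ 152', '  -1/ 153', '  -1/  -1', '   5/   5', '  -3/ 197', '  57/ 191', '   0/ 174', '  -4/ 157', '  -6/  62', '  -5/  11']
0.85 ['  -3/  76', '  -4/  53', '  -1/ 151', '  -1/ 153', '  -4/  51', '  -5/  10', '  -4/  67', '  -1/ 166', '  57/ 156', '  -3/ 140', '  -5/  67']
0.9 ['  -5/   7', '  -8/  52', '  -3/  58', '   0/ 152', '  -5/ 149', '  -5/   8', '  -6/   9', '  -5/  66', '  -4/ 139', '  56/ 135', '  -2/ 121']
```

View pics/s7.png

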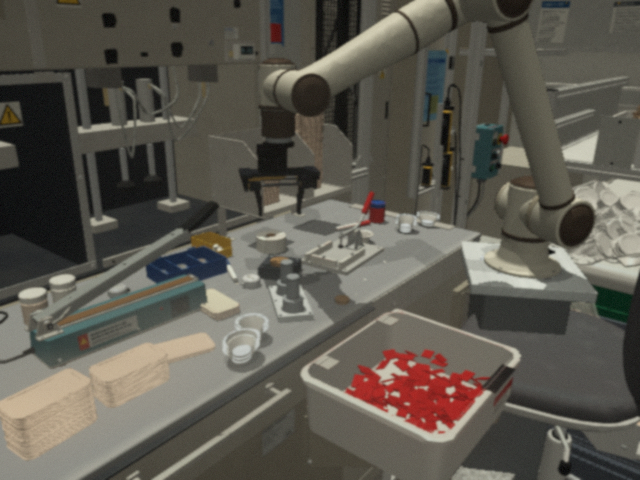

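```bash
python3 - <<'E'
from h import *
d=np.load("top.npz"); p=imaging.snapshot("top"); p["depth"]=d["dep"]; X=cloud(p)
m=(X[...,0]>.62)&(X[...,0]<.8)&(X[...,1]>.24)&(X[...,1]<.48)&(X[...,2]>.1)&(d["dep"]>0)
P=X[m]; o=np.argsort(P[:,0]); print(len(P),P[o][:40:3].round(3))
o=np.argsort(P[:,1]); print(P[o][:40:3].round(3))
E
```

```text
579 [[0.74  0.337 0.223]
 [0.741 0.337 0.218]
 [0.742 0.334 0.221]
 [0.743 0.338 0.225]
 [0.743 0.342 0.219]
 [0.744 0.335 0.222]
 [0.745 0.338 0.226]
 [0.745 0.334 0.223]
 [0.746 0.343 0.229]
 [0.746 0.347 0.227]
 [0.746 0.347 0.221]
 [0.747 0.337 0.23 ]
 [0.747 0.343 0.23 ]
 [0.748 0.336 0.228]]
[[0.758 0.324 0.224]
 [0.754 0.325 0.22 ]
 [0.757 0.326 0.223]
 [0.752 0.327 0.22 ]
 [0.754 0.328 0.224]
 [0.758 0.328 0.23 ]
 [0.757 0.329 0.227]
 [0.756 0.329 0.232]
 [0.755 0.33  0.223]
 [0.748 0.33  0.221]
 [0.761 0.331 0.234]
 [0.754 0.331 0.231]
 [0.749 0.332 0.222]
 [0.761 0.332 0.228]]
```

Request:
apply_moves([
  [0.035,0,-0.001,0,0,0,0.087],
  [0.07,0,-0.002,0,0,0,0.087],
  [0.105,0,-0.003,0,0,0,0.087],
  [0.14,0,-0.004,0,0,0,0.087],
  [0.14,0.01,-0.004,0,0,0,0.087],
  [0.14,0.035,-0.004,0,0,0,0.087],
  [0.14,0.05,-0.004,0,0,0,0.087],
  [0.14,0.05,-0.004,0,0,0,0.087],
])

```text
t: 10.25
tcp_pos: [0.5879, 0.3162, 0.1073]
tcp_rot: [-0.402, -0.578, 0.584, 0.404]
contact_force: [-0.4, -0.5, -0.2]
width: 0.0871
```

```bash
python3 cmd.py done .14 .05 -.004 0 to .5905 .3178 .047 200.6; python3 - <<'E'
from h import *
s=observe();print(s['t'],s['tcp_pos'],s['contact_force'],s['width'])
q=imaging.snapshot("side");cv2.imwrite("pics/s8.png",cv2.resize(q["pixels"][210:330,230:390],(800,600),interpolation=cv2.INTER_CUBIC))
print((np.array(proj(q,[.5904,.3176,.091]))-[230,210])*5,(np.array(proj(q,s["tcp_pos"]))-[230,210])*5)
E
```

```text
shift [ 0.0001  0.0655 -0.0003] ry -0.0001
cmd [0.5902 0.3175 0.1125] th 200.6
10.25 [0.58791074 0.31624226 0.10733114] [-0.37052506 -0.52636445 -0.18820704] 0.08709381351334493
[281.21224704 254.36341168] [286.90228917 220.60773208]
```

View pics/s8.png

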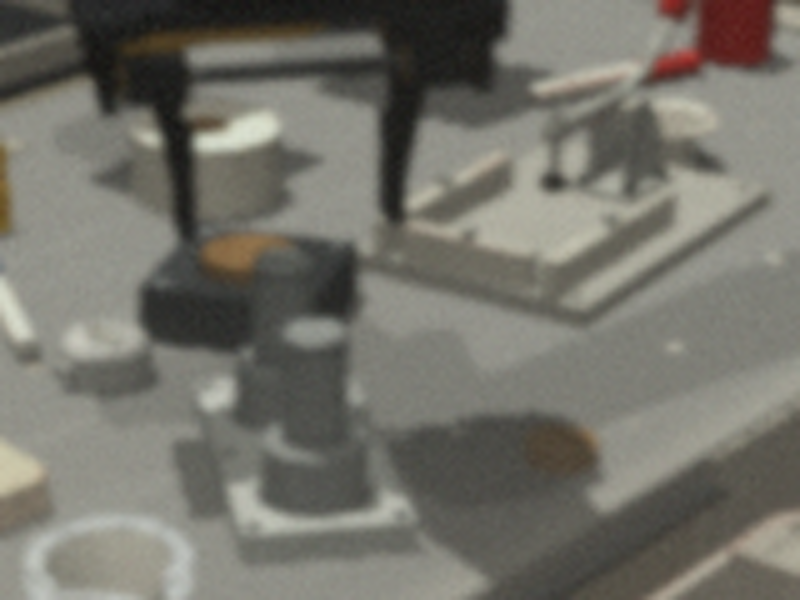

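Request:
apply_moves([
  [0,0,0,0,0,0,0.087],
  [0,0.015,0,0,0,0,0.087],
  [0,0.03,0,0,0,0,0.087],
  [0,0.045,0,0,0,0,0.087],
  [0,0.058,0,0,0,0,0.087],
  [0,0.0655,0,0,0,0,0.087],
  [0,0.0655,0,0,0,0,0.087],
  [0,0.0655,0,0,0,0,0.087],
])

```text
t: 10.97
tcp_pos: [0.5911, 0.3179, 0.0475]
tcp_rot: [0.403, 0.582, -0.581, -0.402]
contact_force: [1.0, 0.2, 0.3]
width: 0.0872
```

```bash
python3 cmd.py done 0 .0655 0 0; python3 - <<'E'
from h import *
s=observe();print(s['t'],s['tcp_pos'],s['tcp_rot'],s['contact_force'],s['width'])
q=imaging.snapshot("side");cv2.imwrite("pics/s9.png",cv2.resize(q["pixels"][230:320,240:360],(800,600),interpolation=cv2.INTER_CUBIC))
s=observe();print(s['t'],s['tcp_pos'])
E
```

```text
cmd [0.5902 0.3175 0.047 ] th 200.6
10.9667 [0.59113638 0.31785532 0.04751056] [ 0.40294935  0.58170209 -0.58079726 -0.40240407] [0.99761777 0.16120168 0.30637431] 0.08720778132006629
11.0167 [0.59135082 0.31811405 0.04799683]
```

View pics/s9.png

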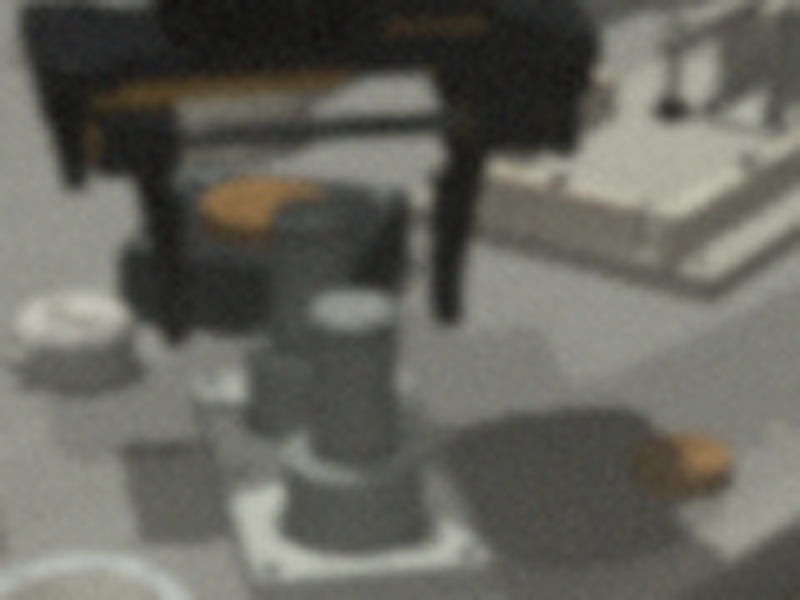

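Request:
apply_moves([
  [0,0,0,0,0,0,0.035],
  [0,0,0,0,0,0,0.035],
  [0,0,0,0,0,0,0.035],
  [0,0,0,0,0,0,0.035],
  [0,0,0,0,0,0,0.035],
  [0,0,0,0,0,0,0.035],
  [0,0,0,0,0,0,0.035],
  [0,0,0,0,0,0,0.035],
], squeeze=35)

```text
t: 11.68
tcp_pos: [0.5903, 0.3177, 0.0465]
tcp_rot: [-0.403, -0.581, 0.581, 0.403]
contact_force: [0.3, -0.4, 0.1]
width: 0.042
```

Request:
apply_moves([
  [0,0,0,0,0,0,0.02],
  [0,0,0,0,0,0,0.02],
  [0,0,0,0,0,0,0.02],
  [0,0,0,0,0,0,0.02],
  [0,0,0,0,0,0,0.02],
  [0,0,0,0,0,0,0.02],
  [0,0,0,0,0,0,0.02],
  [0,0,0,0,0,0,0.02],
])

```text
t: 12.35
tcp_pos: [0.5903, 0.3177, 0.0465]
tcp_rot: [-0.403, -0.581, 0.581, 0.403]
contact_force: [-0.7, -0.8, -0.7]
width: 0.0284
```

```bash
python3 - <<'E'
from h import *
s=observe();print(s['t'],s['tcp_pos'],s['tcp_rot'],s['contact_force'],s['ft_torque'],s['width'])
E
```

```text
12.35 [0.59033883 0.3176716  0.04653245] [-0.4026766  -0.58120875  0.58126183  0.40271905] [-0.69682259 -0.81668723 -0.6785365 ] [0.02175775 0.2148109  0.01445086] 0.02839934443089518
```

Gripped. Lift 35 mm slowly and hold for a weight reading.

Request:
apply_moves([
  [0,-0.003,0,0,0,0,0.02],
  [0,-0.009,0,0,0,0,0.02],
  [0,-0.016,0,0,0,0,0.02],
  [0,-0.024,0,0,0,0,0.02],
  [0,-0.031,0,0,0,0,0.02],
  [0,-0.035,0,0,0,0,0.02],
  [0,-0.035,0,0,0,0,0.02],
  [0,-0.035,0,0,0,0,0.02],
])

```text
t: 13.02
tcp_pos: [0.5904, 0.3178, 0.082]
tcp_rot: [0.403, 0.581, -0.581, -0.403]
contact_force: [-0.1, -0.2, -6.2]
width: 0.0285
```

Request:
apply_moves([
  [0,0,0,0,0,0,0.02],
  [0,0,0,0,0,0,0.02],
  [0,0,0,0,0,0,0.02],
  [0,0,0,0,0,0,0.02],
  [0,0,0,0,0,0,0.02],
  [0,0,0,0,0,0,0.02],
  [0,0,0,0,0,0,0.02],
  [0,0,0,0,0,0,0.02],
])

```text
t: 13.68
tcp_pos: [0.5904, 0.3177, 0.0815]
tcp_rot: [0.403, 0.581, -0.581, -0.403]
contact_force: [0.5, 0.2, -6.4]
width: 0.0283
```

```bash
python3 cmd.py done 0 -.035 0 0;python3 - <<'E'
from h import *
s=observe();print(s['t'],s['tcp_pos'],s['tcp_rot'],s['contact_force'],s['ft_torque'],s['width'])
q=imaging.snapshot("side");cv2.imwrite("pics/s10.png",cv2.resize(q["pixels"][210:330,230:390],(800,600),interpolation=cv2.INTER_CUBIC))
s=observe();print(s['t'],s['contact_force'],s['tau'])
E
```

```text
cmd [0.5902 0.3175 0.082 ] th 200.6
13.6833 [0.59040328 0.31768254 0.08154992] [ 0.40268856  0.58124826 -0.58123632 -0.40268687] [ 0.45240573  0.23908821 -6.39459582] [0.00130418 0.13000378 0.05357083] 0.02826150524716097
13.7333 [-0.39306236 -0.23346871 -6.32875031] [-3.13979899e-04 -5.01556778e+01  1.86344451e+01  4.54661116e+00
  4.24115002e-03 -2.59804074e-05]
```

View pics/s10.png

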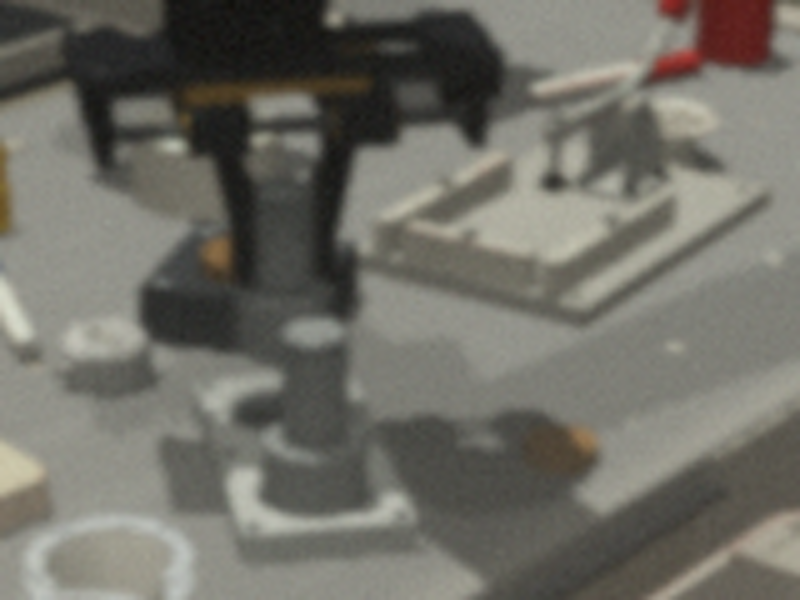

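Reading 6.4 N, about 0.65 kg, so this is the solid punch. It goes back in its recess, because the lighter one has to be lifted while the heavy one stands.

Request:
apply_moves([
  [0,0.006,0,0,0,0,0.02],
  [0,0.014,0,0,0,0,0.02],
  [0,0.022,0,0,0,0,0.02],
  [0,0.028,0,0,0,0,0.02],
  [0,0.032,0,0,0,0,0.02],
  [0,0.034,0,0,0,0,0.02],
  [0,0.035,0,0,0,0,0.02],
  [0,0.035,0,0,0,0,0.02],
])

```text
t: 14.4
tcp_pos: [0.5906, 0.3178, 0.0467]
tcp_rot: [0.403, 0.581, -0.581, -0.403]
contact_force: [0.4, -0.1, -6.0]
width: 0.0282
```

```bash
python3 cmd.py done 0 .035 0 0;python3 - <<'E'
from h import *
s=observe();print(s['t'],s['tcp_pos'],s['tcp_rot'],s['contact_force'],s['ft_torque'],s['width'])
E
```

```text
cmd [0.5902 0.3175 0.047 ] th 200.6
14.4 [0.59056775 0.31779621 0.04666138] [ 0.4027501   0.58145774 -0.58104564 -0.40259809] [ 0.38692306 -0.06786491 -6.01314745] [0.04173542 0.11565671 0.00037913] 0.02817372294166064
```

Request:
apply_moves([
  [0,0.0005,0,0,0,0,0.02],
  [0,0.001,0,0,0,0,0.02],
  [0,0.001,0,0,0,0,0.02],
  [0,0.001,0,0,0,0,0.02],
  [0,0.001,0,0,0,0,0.02],
  [0,0.001,0,0,0,0,0.02],
  [0,0.001,0,0,0,0,0.02],
  [0,0.001,0,0,0,0,0.02],
])

```text
t: 15.07
tcp_pos: [0.5909, 0.3181, 0.0465]
tcp_rot: [0.403, 0.582, -0.581, -0.402]
contact_force: [-1.7, 0.9, 3.3]
width: 0.0285
```

Contact made (+3 N), so the punch is seated. Release and rise.

Request:
apply_moves([
  [0,0,0,0,0,0,0.035],
  [0,0,0,0,0,0,0.045],
  [0,0,0,0,0,0,0.06],
  [0,0,0,0,0,0,0.087],
  [0,0,0,0,0,0,0.087],
  [0,0,0,0,0,0,0.087],
  [0,0,0,0,0,0,0.087],
  [0,0,0,0,0,0,0.087],
])

```text
t: 15.73
tcp_pos: [0.5904, 0.3177, 0.0455]
tcp_rot: [0.403, 0.581, -0.581, -0.403]
contact_force: [0.1, 0.9, 0.1]
width: 0.0736
```

Request:
apply_moves([
  [0,0,0,0,0,0,0.087],
  [0,-0.015,0,0,0,0,0.087],
  [0,-0.035,0,0,0,0,0.087],
  [0,-0.06,0,0,0,0,0.087],
  [0,-0.08,0,0,0,0,0.087],
  [0,-0.085,0,0,0,0,0.087],
  [0,-0.085,0,0,0,0,0.087],
  [0,-0.085,0,0,0,0,0.087],
])

```text
t: 16.4
tcp_pos: [0.5898, 0.3174, 0.1298]
tcp_rot: [-0.403, -0.581, 0.581, 0.403]
contact_force: [1.1, 0.2, -0.4]
width: 0.0869
```

```bash
python3 cmd.py done 0 .001 0 0 done 0 -.085 0 0 to .5602 .3972 .131 200.6 to .5602 .3972 .047 200.6;python3 - <<'E'
from h import *
s=observe();print(s['t'],s['tcp_pos'],s['tcp_rot'],s['contact_force'],s['ft_torque'],s['width'])
q=imaging.snapshot("side");cv2.imwrite("pics/s11.png",cv2.resize(q["pixels"][210:330,230:390],(800,600),interpolation=cv2.INTER_CUBIC))
E
```

```text
shift [ 0.0851 -0.      0.0001] ry -0.0001
shift [0.0851 0.084  0.0001] ry -0.0001
cmd [0.5902 0.3175 0.131 ] th 200.6
16.4 [0.58983287 0.31744995 0.12982545] [-0.40251261 -0.58089776  0.58140371  0.40312667] [ 1.05502737  0.15303241 -0.35849031] [-0.03884383  0.11902924  0.06334739] 0.08693687649169082
```

View pics/s11.png

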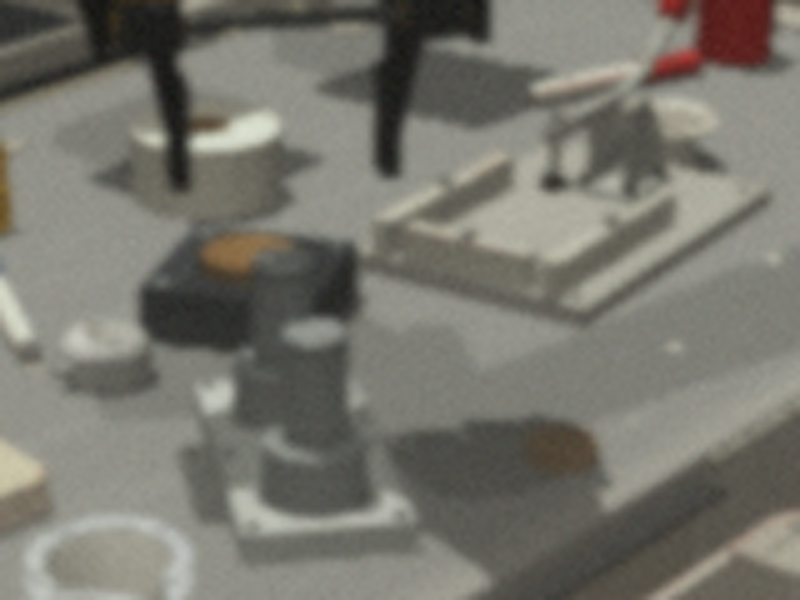

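Request:
apply_moves([
  [0.025,0,0,0,0,0,0.087],
  [0.05,0,0,0,0,0,0.087],
  [0.075,0,0,0,0,0,0.087],
  [0.085,0,0,0,0,0,0.087],
  [0.085,0.005,0,0,0,0,0.087],
  [0.085,0.018,0,0,0,0,0.087],
  [0.085,0.034,0,0,0,0,0.087],
  [0.085,0.04,0,0,0,0,0.087],
])

```text
t: 17.12
tcp_pos: [0.5592, 0.3949, 0.0868]
tcp_rot: [-0.403, -0.579, 0.583, 0.404]
contact_force: [-0.5, 0.3, -1.3]
width: 0.0869
```

Request:
apply_moves([
  [0,0.01,0,0,0,0,0.087],
  [0,0.025,0,0,0,0,0.087],
  [0,0.037,0,0,0,0,0.087],
  [0,0.044,0,0,0,0,0.087],
  [0,0.044,0,0,0,0,0.08],
  [0,0.044,0,0,0,0,0.07],
  [0,0.044,0,0,0,0,0.06],
  [0,0.044,0,0,0,0,0.05],
])

```text
t: 17.78
tcp_pos: [0.561, 0.3977, 0.0476]
tcp_rot: [0.403, 0.582, -0.581, -0.402]
contact_force: [-0.3, -0.0, 0.4]
width: 0.0679
```

```bash
python3 cmd.py done .085 .04 0 0 done 0 .044 0 0;python3 - <<'E'
from h import *
s=observe();print(s['t'],s['tcp_pos'],s['tcp_rot'],s['contact_force'],s['ft_torque'],s['width'])
q=imaging.snapshot("side");cv2.imwrite("pics/s12.png",cv2.resize(q["pixels"][210:330,230:390],(800,600),interpolation=cv2.INTER_CUBIC))
E
```

```text
cmd [0.5603 0.3971 0.047 ] th 200.6
17.7833 [0.56104766 0.39772944 0.04761038] [ 0.402801    0.58193618 -0.58060431 -0.40249258] [-0.2779118  -0.03672819  0.42692494] [-0.0206786   0.09308022 -0.03524242] 0.06794312598432777
```

View pics/s12.png

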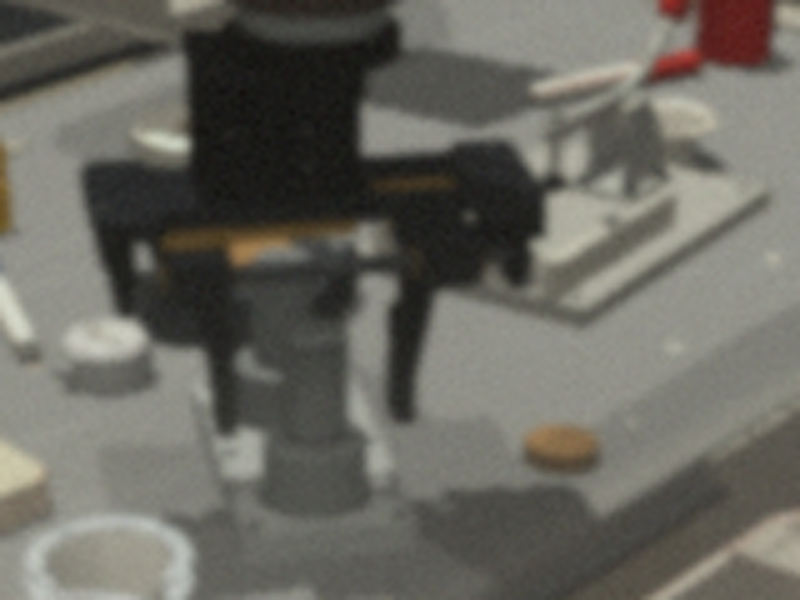

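Fingers straddle punch 2 (stem at about (315,360)). Close and lift.

Request:
apply_moves([
  [0,0,0,0,0,0,0.02],
  [0,0,0,0,0,0,0.02],
  [0,0,0,0,0,0,0.02],
  [0,0,0,0,0,0,0.02],
  [0,0,0,0,0,0,0.02],
  [0,0,0,0,0,0,0.02],
  [0,0,0,0,0,0,0.02],
  [0,0,0,0,0,0,0.02],
], squeeze=35)

```text
t: 18.5
tcp_pos: [0.5605, 0.3972, 0.0466]
tcp_rot: [-0.403, -0.581, 0.581, 0.403]
contact_force: [-0.4, -0.3, 0.9]
width: 0.0279
```

Request:
apply_moves([
  [0,0,0,0,0,0,0.02],
  [0,0,0,0,0,0,0.02],
  [0,-0.003,0,0,0,0,0.02],
  [0,-0.01,0,0,0,0,0.02],
  [0,-0.018,0,0,0,0,0.02],
  [0,-0.026,0,0,0,0,0.02],
  [0,-0.033,0,0,0,0,0.02],
  [0,-0.035,0,0,0,0,0.02],
])

```text
t: 19.17
tcp_pos: [0.5613, 0.398, 0.0839]
tcp_rot: [0.403, 0.582, -0.58, -0.402]
contact_force: [0.7, 0.3, -1.4]
width: 0.0284
```

Request:
apply_moves([
  [0,0,0,0,0,0,0.02],
  [0,0,0,0,0,0,0.02],
  [0,0,0,0,0,0,0.02],
  [0,0,0,0,0,0,0.02],
  [0,0,0,0,0,0,0.02],
  [0,0,0,0,0,0,0.02],
  [0,0,0,0,0,0,0.02],
  [0,0,0,0,0,0,0.02],
])

```text
t: 19.83
tcp_pos: [0.5605, 0.3972, 0.0814]
tcp_rot: [-0.403, -0.581, 0.581, 0.403]
contact_force: [-0.1, -0.7, -1.5]
width: 0.0281
```

```bash
python3 cmd.py done 0 -.035 0 0;python3 - <<'E'
from h import *
q=imaging.snapshot("side");cv2.imwrite("pics/s13.png",cv2.resize(q["pixels"][210:330,230:390],(800,600),interpolation=cv2.INTER_CUBIC))
s=observe();print(s['t'],s['tcp_pos'],s['tcp_rot'],s['contact_force'],s['ft_torque'],s['width'])
E
```

```text
cmd [0.5603 0.3971 0.082 ] th 200.6
19.8833 [0.56051327 0.39721582 0.08146065] [-0.40270371 -0.58117374  0.58127752  0.40271982] [ 0.06816981 -0.21099466 -2.05394728] [-0.04734253  0.13061546  0.03839248] 0.028566910513551043
```

View pics/s13.png

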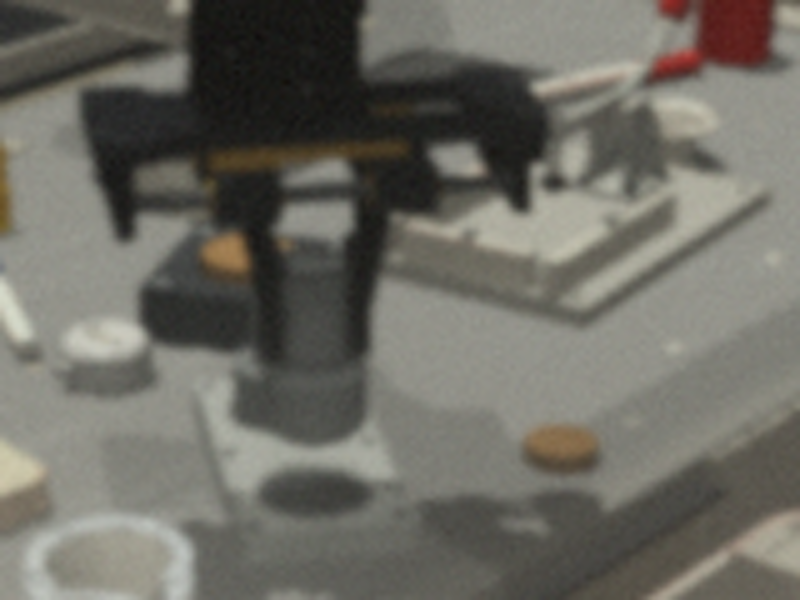

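Punch 2 reads about 2 N, so it is the hollow one, and it has been clear of the stand for over 0.2 s. Put it back.

Request:
apply_moves([
  [0,0.006,0,0,0,0,0.02],
  [0,0.014,0,0,0,0,0.02],
  [0,0.022,0,0,0,0,0.02],
  [0,0.028,0,0,0,0,0.02],
  [0,0.032,0,0,0,0,0.02],
  [0,0.034,0,0,0,0,0.02],
  [0,0.035,0,0,0,0,0.02],
  [0,0.035,0,0,0,0,0.02],
])

```text
t: 20.55
tcp_pos: [0.5607, 0.3974, 0.0467]
tcp_rot: [0.403, 0.581, -0.581, -0.403]
contact_force: [-0.1, -0.1, -1.5]
width: 0.028
```

Request:
apply_moves([
  [0,0.0005,0,0,0,0,0.02],
  [0,0.001,0,0,0,0,0.02],
  [0,0.001,0,0,0,0,0.02],
  [0,0.001,0,0,0,0,0.02],
  [0,0.001,0,0,0,0,0.02],
  [0,0.001,0,0,0,0,0.02],
  [0,0.001,0,0,0,0,0.02],
  [0,0.001,0,0,0,0,0.02],
])

```text
t: 21.22
tcp_pos: [0.5609, 0.3976, 0.0465]
tcp_rot: [0.403, 0.582, -0.581, -0.402]
contact_force: [-2.6, -0.2, 5.0]
width: 0.0284
```

Request:
apply_moves([
  [0,0,0,0,0,0,0.035],
  [0,0,0,0,0,0,0.045],
  [0,0,0,0,0,0,0.06],
  [0,0,0,0,0,0,0.087],
  [0,0,0,0,0,0,0.087],
  [0,0,0,0,0,0,0.087],
  [0,0,0,0,0,0,0.087],
  [0,0,0,0,0,0,0.087],
])

```text
t: 21.88
tcp_pos: [0.5605, 0.3972, 0.0454]
tcp_rot: [-0.403, -0.581, 0.581, 0.403]
contact_force: [0.3, 0.1, -0.4]
width: 0.0737
```

Request:
apply_moves([
  [0,0,0,0,0,0,0.087],
  [0,-0.015,0,0,0,0,0.087],
  [0,-0.035,0,0,0,0,0.087],
  [0,-0.06,0,0,0,0,0.087],
  [0,-0.08,0,0,0,0,0.087],
  [0,-0.085,0,0,0,0,0.087],
  [0,-0.085,0,0,0,0,0.087],
  [0,-0.085,0,0,0,0,0.087],
])

```text
t: 22.55
tcp_pos: [0.56, 0.397, 0.1298]
tcp_rot: [-0.403, -0.581, 0.581, 0.403]
contact_force: [-0.1, -0.3, -0.9]
width: 0.0869
```

```bash
python3 cmd.py done 0 .001 0 0 done 0 -.085 0 0 to .5905 .3178 .131 200.6;python3 - <<'E'
from h import *
q=imaging.snapshot("side");cv2.imwrite("pics/s14.png",cv2.resize(q["pixels"][210:330,230:390],(800,600),interpolation=cv2.INTER_CUBIC))
s=observe();print(s['t'],s['tcp_pos'],s['tcp_rot'],s['contact_force'],s['width'])
E
```

```text
shift [-0.0849  0.035  -0.0003] ry -0.0001
cmd [0.5603 0.3971 0.166 ] th 200.6
22.6 [0.5597199  0.39664288 0.12897658] [-0.40248126 -0.5802587   0.5820325   0.40317099] [-0.77623151 -0.10781463  0.17350647] 0.08712033834224793
```

View pics/s14.png

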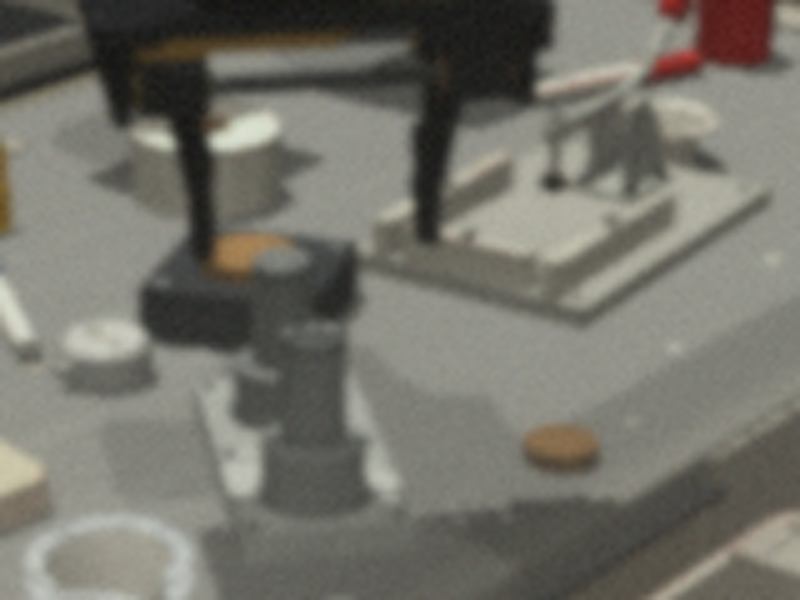

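Request:
apply_moves([
  [-0.025,0,0,0,0,0,0.087],
  [-0.05,0,0,0,0,0,0.087],
  [-0.075,0,0,0,0,0,0.087],
  [-0.085,0,0,0,0,0,0.087],
  [-0.085,0.005,0,0,0,0,0.087],
  [-0.085,0.018,0,0,0,0,0.087],
  [-0.085,0.034,0,0,0,0,0.087],
  [-0.085,0.04,0,0,0,0,0.087],
])

```text
t: 23.27
tcp_pos: [0.5885, 0.3175, 0.0869]
tcp_rot: [-0.402, -0.579, 0.583, 0.404]
contact_force: [-0.4, -0.1, -0.7]
width: 0.0872
```

Request:
apply_moves([
  [0,0.01,0,0,0,0,0.087],
  [0,0.025,0,0,0,0,0.087],
  [0,0.037,0,0,0,0,0.087],
  [0,0.044,0,0,0,0,0.087],
  [0,0.044,0,0,0,0,0.08],
  [0,0.044,0,0,0,0,0.07],
  [0,0.044,0,0,0,0,0.06],
  [0,0.044,0,0,0,0,0.05],
])

```text
t: 23.93
tcp_pos: [0.591, 0.3181, 0.0476]
tcp_rot: [0.403, 0.582, -0.581, -0.402]
contact_force: [-0.5, 1.1, 0.2]
width: 0.0683
```

Request:
apply_moves([
  [0,0,0,0,0,0,0.02],
  [0,0,0,0,0,0,0.02],
  [0,0,0,0,0,0,0.02],
  [0,0,0,0,0,0,0.02],
  [0,0,0,0,0,0,0.02],
  [0,0,0,0,0,0,0.02],
  [0,0,0,0,0,0,0.02],
  [0,0,0,0,0,0,0.02],
], squeeze=40)

```text
t: 24.6
tcp_pos: [0.5907, 0.3179, 0.0467]
tcp_rot: [0.403, 0.582, -0.581, -0.403]
contact_force: [1.9, -0.1, -0.4]
width: 0.0285
```

```bash
python3 cmd.py done 0 .035 0 0 done -.085 .084 0 0 to .636 .1855 .11 200.6;python3 - <<'E'
from h import *
q=imaging.snapshot("side");cv2.imwrite("pics/s15.png",cv2.resize(q["pixels"][210:330,230:390],(800,600),interpolation=cv2.INTER_CUBIC))
s=observe();print(s['t'],s['tcp_pos'],s['tcp_rot'],s['contact_force'],s['width'])
E
```

```text
shift [-0.1397 -0.063   0.0036] ry -0.0001
cmd [0.5902 0.3175 0.047 ] th 200.6
24.65 [0.59071714 0.31786716 0.0466351 ] [ 0.40279079  0.58149997 -0.58100507 -0.40255493] [ 1.02457135  0.64441734 -0.56998267] 0.02852898507789347
```

View pics/s15.png

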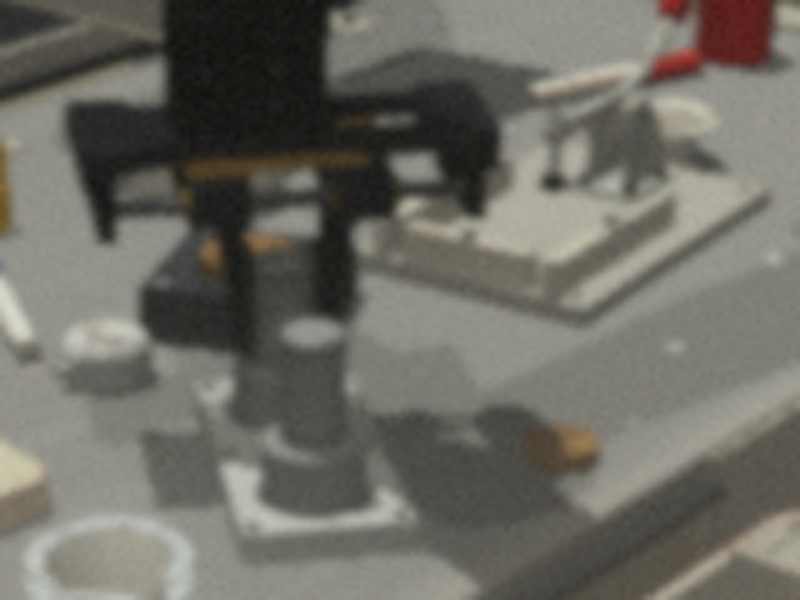

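Request:
apply_moves([
  [0,0,0,0,0,0,0.02],
  [0,-0.004,0,0,0,0,0.02],
  [0,-0.014,0,0,0,0,0.02],
  [0,-0.028,0,0,0,0,0.02],
  [0,-0.045,0,0,0,0,0.02],
  [0,-0.06,0,0,0,0,0.02],
  [0,-0.071,0,0,0,0,0.02],
  [0,-0.071,0,0,0,0,0.02],
])

```text
t: 25.32
tcp_pos: [0.5912, 0.3183, 0.1203]
tcp_rot: [0.403, 0.583, -0.58, -0.402]
contact_force: [0.8, 1.0, -5.2]
width: 0.0284
```

Request:
apply_moves([
  [-0.01,0,0.0003,0,0,0,0.02],
  [-0.03,0,0.0008,0,0,0,0.02],
  [-0.055,0,0.0014,0,0,0,0.02],
  [-0.08,0,0.002,0,0,0,0.02],
  [-0.105,0,0.0027,0,0,0,0.02],
  [-0.125,0,0.0032,0,0,0,0.02],
  [-0.136,0,0.0036,0,0,0,0.02],
  [-0.1397,0,0.0036,0,0,0,0.02],
])

```text
t: 25.98
tcp_pos: [0.6355, 0.1828, 0.1159]
tcp_rot: [-0.403, -0.579, 0.582, 0.404]
contact_force: [-1.3, 0.2, -6.8]
width: 0.0284
```

Request:
apply_moves([
  [0,0,0,0,0,0,0.02],
  [0,0,0,0,0,0,0.02],
  [0,0,0,0,0,0,0.02],
  [0,0,0,0,0,0,0.02],
  [0,0,0,0,0,0,0.02],
  [0,0,0,0,0,0,0.02],
  [0,0,0,0,0,0,0.02],
  [0,0,0,0,0,0,0.02],
])

```text
t: 26.65
tcp_pos: [0.636, 0.1859, 0.1176]
tcp_rot: [0.403, 0.581, -0.581, -0.403]
contact_force: [0.7, -0.0, -6.2]
width: 0.0282
```

```bash
python3 cmd.py done 0 -.071 0 0 done -.1397 0 .0036 0;python3 - <<'E'
from h import *
q=imaging.snapshot("side");cv2.imwrite("pics/s16.png",cv2.resize(q["pixels"][180:330,200:400],(800,600),interpolation=cv2.INTER_CUBIC))
p=imaging.snapshot("top");cv2.imwrite("pics/t16.png",cv2.resize(p["pixels"][130:290,140:360],(800,582)))
s=observe();print(s['t'],s['tcp_pos'],s['tcp_rot'],s['contact_force'],s['width'],s['qvel'])
for t in ("blank","punch_1","die_seat","tally"):
  print(t,[(w(q,r["location"]).round(4),round(r["conf"],2)) for r in models.landmark_of(q,t)])
Y=cloud(q);b=q["pixels"].astype(int)
m=(q["depth"]>0)&(np.hypot(Y[...,0]-.636,Y[...,1]-.186)<.035)&(b[...,2]-b[...,0]>35)&(Y[...,2]<.06);P=Y[m];print("blank z",np.median(P[:,2]),P.min(0),P.max(0))
E
```

```text
cmd [0.636  0.1855 0.118 ] th 200.6
26.75 [0.63605361 0.18571672 0.11757045] [-0.4026583  -0.58125842  0.581259    0.40266974] [-0.17173755  0.197777   -6.09744587] 0.02824361546836585 [-0.0019043  -0.00119799  0.0005355   0.00011462  0.00293682 -0.00106837]
blank [(array([0.4571, 0.3216, 0.0043]), 0.56), (array([0.6381, 0.1888, 0.0223]), 0.51)]
punch_1 [(array([0.6355, 0.1852, 0.0798]), 0.97), (array([0.5577, 0.4001, 0.0081]), 0.8)]
die_seat [(array([0.6395, 0.1853, 0.0227]), 0.91), (array([0.5594, 0.3995, 0.0086]), 0.62), (array([ 0.41  , -0.3058,  0.0016]), 0.24)]
tally [(array([0.6937, 0.2685, 0.0046]), 0.57)]
blank z 0.03799000438845548 [0.6305162  0.16264265 0.03581231] [0.65796202 0.21461449 0.04087149]
```

View pics/s16.png

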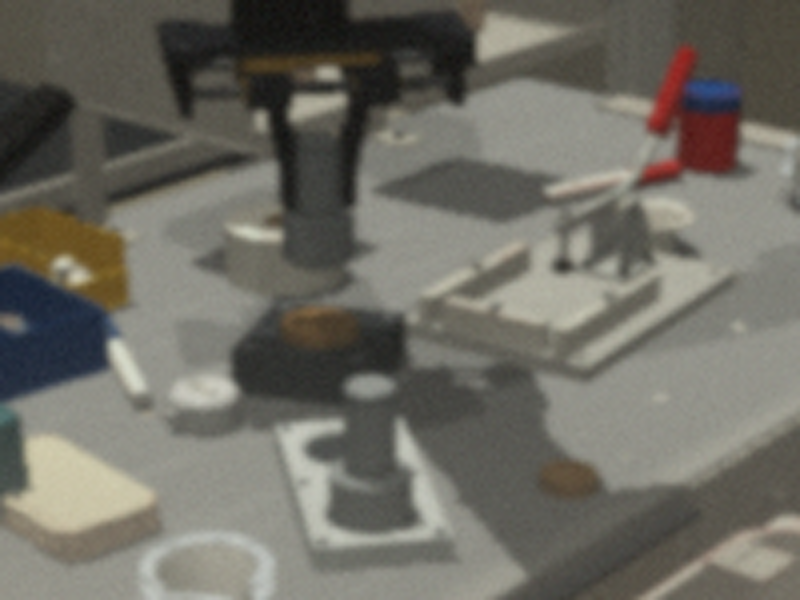

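View pics/t16.png

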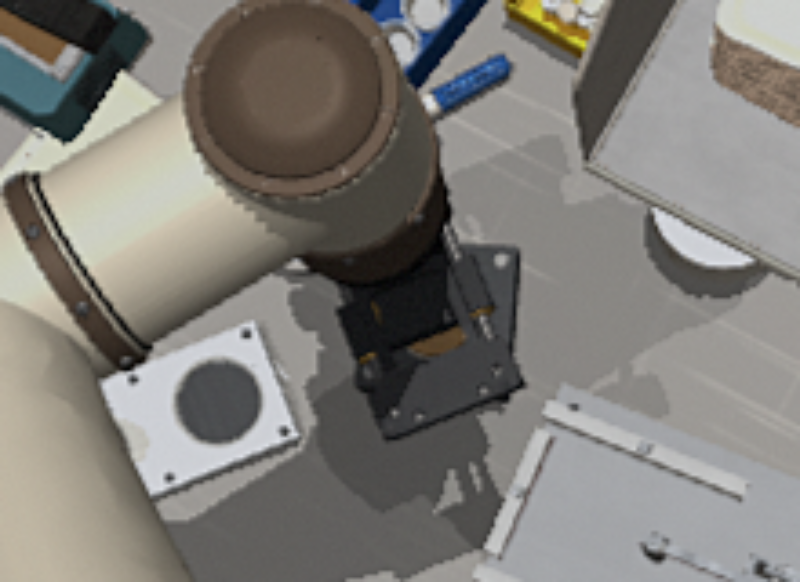

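The side picture shows the heavy punch at (318,235) hanging upright over the blank at (320,325). The light punch stands in its recess at (370,460). All the numbers agree, so I'm handing in.

```bash
python3 -c "
from h import *
s=observe();print(s['t'],s['contact_force'],s['width']);print(env.sign_off())"
```

```text
26.95 [-0.67244726  0.24730514 -5.89498904] 0.02800629162034358
the job is handed in; nothing more can be done
None
```

I finished the job and handed it in at about 27 s of the 64 s allowed; the hand-in reported no verdict.

- **Blank:** I put the larger blank in the die's recess and let go. Its top measures 38 mm in the side camera, which is the 8 mm proud expected of a seated blank. It looks level.
- **Punches:** I lifted each clear of the stand. The one nearer the die read about 6.3 N (0.65 kg), so it is the solid one. The other read about 1.5–2 N, so it is the hollow one. The heavy punch was back in its recess while I weighed the light one, and I then put the light one back.
- **At hand-in:** The light punch stands upright and untouched in its recess. The heavy punch is held still and upright within about 4 mm of the die axis. Its underside is at about 80 mm, some 4 cm above the blank.
- **Bystanders:** The moves kept clear of them. The tally counter, jar, marker and bowl look unmoved in the last side picture.

**Small disagreements:**
- The side-camera networks put the blank and die centres 2–3 mm off my own measurement, within their stated error.
- The top camera could not see the seated blank fully because of the arm, and read its height about 1–2 mm higher than the side camera.

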